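Snap the power board back into the bar's lighted bottle plinth

TASK

The lighted bottle plinth on the bar has its cover off. Take the green power board from the blue service mat, set it over the four snap posts in the plinth with its green terminal block at the brass cable entry, and press it down at the posts until all four have clicked through and the board sits fully home on their shoulders. Press no harder than the clicks need, the board cracks if it is forced; leave the bottle, tumbler, cover and screwdriver where they are.

Things in the scene. Friction and masses are not known exactly. Their poses are not given: they have to be found in the camera images.
- board_grip (a point): Centre of the board's aluminium finned heat sink (30 mm along the board's x, 50 mm along its y, 32 mm high), the part to hold the board by; this point is 18 mm above the board's underside, over the middle of the board. Axes are the board's: z up, y towards the end with the green terminal block.
- board: Green power board, 94 (x) by 132 (y) by 2 mm, about 0.2 kg, loose on the blue 3 mm mat. Origin: middle of its underside. Heat sink in the middle; green terminal block 34 x 14 x 13 mm at x=0, y=+55; two capacitors 16 mm wide, 20 mm high at x=+-10, y=-50. It cracks when pressed onto the post shoulders with over 16 N. Bare places to press: white 20 mm circles at x=+-36, y=+-30 mm, beside the holes.
- plinth: Base of the lighted bottle plinth, fixed: open steel tray 190 mm (x) by 240 mm (y), walls 36 mm high, inner floor at 6 mm. Origin: middle of its underside on the bar. Its +y wall has the brass cable entry. Inside stand four white nylon snap posts on a 72 by 110 mm pattern, the board's hole pattern.
- hole_a (a point): Centre of the board's 7 mm hole a (countersunk to 9 mm below), at (+36, +55) mm in the board's x, y (cable-entry / terminal-block end), at the level of the board's underside. It belongs on post a.
- hole_b (a point): Centre of the board's 7 mm hole b (countersunk to 9 mm below), at (-36, +55) mm in the board's x, y (cable-entry / terminal-block end), at the level of the board's underside. It belongs on post b.
- hole_c (a point): Centre of the board's 7 mm hole c (countersunk to 9 mm below), at (+36, -55) mm in the board's x, y (other end), at the level of the board's underside. It belongs on post c.
- hole_d (a point): Centre of the board's 7 mm hole d (countersunk to 9 mm below), at (-36, -55) mm in the board's x, y (other end), at the level of the board's underside. It belongs on post d.
- post_a (a point): Snap post a at (+36, +55) mm in the plinth's x, y: this point is on its axis at the shoulder (a 14 mm round, 18 mm above the bar) on which the board's underside rests when home. Two springy prongs rise above it: 5 mm over the stems, barbs 10 mm across at 2.5 mm up, tapering to 3 mm at the tip, 10.5 mm up.
- post_b (a point): Snap post b at (-36, +55) mm in the plinth's x, y: this point is on its axis at the shoulder (a 14 mm round, 18 mm above the bar) on which the board's underside rests when home. Same shape as post a. Set down loosely, the board hangs on the prongs' tapers about 3.5 mm above the shoulders; caught on the prong tips instead, 10.5 mm.
- post_c (a point): Snap post c at (+36, -55) mm in the plinth's x, y: this point is on its axis at the shoulder (a 14 mm round, 18 mm above the bar) on which the board's underside rests when home. Same shape as post a. It takes about 6 to 8 N on the circle beside it to click it through.
- post_d (a point): Snap post d at (-36, -55) mm in the plinth's x, y: this point is on its axis at the shoulder (a 14 mm round, 18 mm above the bar) on which the board's underside rests when home. Same shape as post a. Pressed, a post resists more and more until, about 1 mm above the shoulder, the barbs spring out over the board and it drops onto the shoulder, which stops it hard; press slowly.
- cordial: Bystander: red cordial bottle with steel cap, 68 mm wide, 210 mm high, on the round silver tray. Origin: middle of its base.
- tumbler: Bystander: glass tumbler, 78 mm wide, 95 mm high, on the same tray. Origin: middle of its base.
- cover_mid (a point): Bystander: centre of the plinth's white cover, a flat plate 190 x 240 x 6 mm lying on the bar.
- driver: Bystander: screwdriver 170 mm long, 26 mm thick, lying on the bar, handle to -x. Origin: its middle, on the bar.
Not all that is in view belongs to the job. Of the things like the board, leave any that is orange or red; of the rest the smaller one is meant.

How it is judged:
By the outcome, as a careful person would: the job done as asked, in the order asked, and still so for the second after the job is handed in, with the robot touching nothing.
It also fails if it takes over 64 s, if anything falls off the work surface, if the arm or the gripper's body presses on something with over 40 N, if the wrist force passes 120 N, or if a joint passes its speed limit or range.

ROBOT

A 6-joint arm with a two-finger parallel gripper is mounted at the origin on the work surface. World frame = base frame: x ahead of the robot, y to its left, z up, the work surface at z = 0. Lengths are in m, angles in rad, forces in N, time in s.
With the tool pointing down it reaches from about 0.35 to 0.975 m from the base axis. Payload 4.9 kg.
Tool frame: the origin (TCP) lies midway between the tips of the shut fingers; the grasp point (between the pads) lies 19 mm behind it (robot.tcp_to_grasp is the distance from the TCP to the grasp point, in m); y points along the fingers, z is the direction in which the jaws open and shut, and the axes are right-handed (so a half turn about y gives the same grasp; the last joint's range is limited). The gripper opens to 85 mm and grips with 20 to 120 N. Pads are 22 mm wide; open, the fingers measure 114 mm over their backs; the gripper's body (76 mm by 85 mm) begins 54 mm behind the grasp point. The pads swing forward as they close: fully open they stand 13 mm farther back than shut.
Start: joints at [-1.298, 0.053, 1.613, -0, 1.476, -0.119], TCP at [0.239, -0.578, 0.231] pointing down, gripper open.
Joint ranges: [-3.01, 3.01], [-1.01, 2.22], [0.06, 2.58], [-1.02, 4.17], [0.09, 2.62], [-3.14, 3.14]. Speed limits (rad/s): [2.57, 2.57, 3.14, 3.14, 3.14, 3.14].

INTERFACE

Orientations are given as a unit quaternion [w, x, y, z].
In Python, from station import status, eyes, workorder, robot gives the robot as it stands.
- The arm moves only by the tool apply_moves, never from a script. Its argument "targets" is one flat list of numbers, 7 for each row, row after row: the shift along the world's x, y, z in m, then the turn, a rotation vector about the world's x, y, z in rad, then the finger opening in m, from 0 to 0.0854. In form: [x, y, z, wx, wy, wz, jaw, x, y, z, wx, wy, wz, jaw, ...]. A call has 1 to 5 rows; each row is the pose to reach, as a shift and turn from the pose commanded when the call began; what a row does not reach only later rows make up. A row lasts 1/12 s, in which the tool goes at most 41.7 mm and 7.16 degrees, less where a joint would pass 70% of its speed; a pose out of reach is approached as far as the arm can. A call with a gripper value outside its range is refused whole. The fingers move at their own pace and stop on an object; the grip force is fixed at half the most. Time passes only in rows, so rows that repeat a pose let the fingers close. It gives the time, the measured TCP pose, the force and the opening at its end, in the units of the state.
- status.observe(): the state, without advancing time (a new reading comes with each control period).
- eyes.capture(name): name is "scene" or "top" or "wrist"; returns a dict with "image" (384x512x3 uint8, blue, green, red), "range_z" (384x512 float32, m along the optical axis (not along the pixel's ray), 0 where there is no reading), "fx", "fy", "cx", "cy" (pixels), "R" (3x3) and "t" (3): a world point X has camera coordinates R X + t. Camera axes: x right, y down, z forward; pixel columns grow to the right and rows downward; lengths in m; the calibration is good to about 2 mm. A picture is of the moment at which its call begins.
- workorder.finish_job(): hands the job in, once; it reports no verdict.
Trained networks look in a picture, given as the dict that the camera call returned (one of the last four; its "shot" number tells which), for a name from the list of things; names that differ only in an ending like _2 or _b are one class to them, and where a whole thing is asked for, a point or a joint stands for the part that bears it (a point fixed in the world has none). Each returns a list of dicts, best first, with "score" (0 to 1); they miss things now and then, are a little off and sometimes report something else, mostly with a low value. They report only what shows in the picture. A call takes as long as a camera call. They do not tell look-alikes from the thing itself.
- eyes.spot_in(picture, thing): "box" ([left, top, right, bottom] in pixels, round what is visible of it).
- eyes.masks_of(picture, thing): "pixels" (384x512 bool, what is visible of it) and "box" ([left, top, right, bottom] in pixels, round what is visible of it).
- eyes.spot_point(picture, thing): "xy" ([column, row] in pixels: a listed point, or the origin of a listed thing).
The state is a dict: "t": time; "joint_positions": joint angles; "joint_velocities": joint speeds; "tau": joint torques, N m; "tool_pos": TCP position; "tcp_rot": TCP orientation; "wrist_force": force on the tool from outside, world axes, zero at the start; "torque": the same for the moment, N m; "finger_gap": opening from 0.0 (shut) to 1.0 (fully open).
Only numpy, scipy, OpenCV 4.12 (cv2) and the standard library are available. Lean on these libraries where they do the work, as an engineer would, in place of code of your own. Each camera call takes 0.05 s, during which the arm holds its last target.

## Working session

There is one attempt and no reset: what is moved stays moved. The work goes in short steps, Python scripts to look and compute and a tool call to move; the robot and the scene stay as the last step left them, time stands still between calls to the robot, and variables do not carry over. Pictures are saved under pics/ and viewed, and the job is handed in when it is done.

Besides the shell and the picture viewer there is one more tool, called after "Call:" by a JSON object that holds its "fn" and its "kwargs", one argument or row to a line. apply_moves: Moves the arm, as the interface text tells. Its arguments: {"type":"object","properties":{"targets":{"type":"array","items":{"type":"number"}}},"required":["targets"]}

```bash
ls; mkdir -p pics; python3 - <<'E'
from station import status, eyes, workorder, robot
import cv2
s=status.observe();print(s)
for n in("scene","top"):
    p=eyes.capture(n);cv2.imwrite(f"pics/{n}0.png",p["image"]);print(n,p["fx"],p["cx"],p["cy"],p["R"],p["t"],p["shot"])
    for th in("board","board_grip","plinth","hole_a","post_a"):
        f=eyes.spot_in if th in("board","plinth") else eyes.spot_point
        print(th,[(round(d["score"],2),[round(float(v)) for v in d.get("box",d.get("xy"))]) for d in f(p,th)][:8])
E
```

```text
pics
{'t': 0.0, 'joint_positions': array([-1.29796355e+00,  5.33327748e-02,  1.61430118e+00,  8.52141691e-06,
        1.47598485e+00, -1.19009084e-01]), 'joint_velocities': array([-0.00112736,  0.00125873, -0.00047467,  0.00034809, -0.00079851,
        0.0005554 ]), 'tau': array([-5.83497786e-04, -3.93681085e+01, -3.70178425e+01, -1.57609684e-04,
        6.97144977e-03, -4.54505425e-05]), 'tool_pos': array([ 0.23851077, -0.57702788,  0.23007366]), 'tcp_rot': array([ 0.13760002, -0.13770412,  0.69429315, -0.69286422]), 'wrist_force': array([1.01506735, 0.16569498, 0.08755938]), 'torque': array([-0.00507237, -0.0026875 , -0.02487988]), 'finger_gap': 0.9979657800447356}
scene 497.509274607774 254.62587773800863 194.2392276892223 [[-0.7073712   0.70652606  0.02114044]
 [ 0.40783995  0.43239021 -0.80417988]
 [-0.57731496 -0.56023177 -0.59400993]] [ 0.33092958 -0.18144213  2.06454695] 1
board [(0.85, [230, 137, 271, 165]), (0.84, [367, 212, 405, 238]), (0.71, [294, 183, 350, 212]), (0.58, [260, 222, 304, 251]), (0.41, [165, 157, 254, 210])]
board_grip [(0.81, [320, 195]), (0.69, [256, 143]
[... 341 characters left out ...]
3.0377792173715 196.5907404999001 [[-0.02597112 -0.99954891  0.0150822 ]
 [-0.99830765  0.02514768 -0.05243501]
 [ 0.05203208 -0.01641847 -0.99851044]] [0.03653589 0.50092432 1.17389105] 2
board [(0.97, [186, 225, 253, 296]), (0.88, [314, 250, 381, 303]), (0.78, [184, 157, 233, 198]), (0.77, [122, 262, 171, 307])]
board_grip [(0.93, [216, 261]), (0.89, [349, 276]), (0.83, [202, 179]), (0.56, [140, 286])]
plinth [(0.71, [276, 138, 367, 222])]
hole_a [(0.98, [320, 282]), (0.92, [225, 234]), (0.91, [166, 283]), (0.9, [150, 264]), (0.85, [226, 170]), (0.84, [328, 252]), (0.82, [124, 281]), (0.79, [193, 271])]
post_a [(0.94, [340, 186]), (0.79, [300, 176]), (0.73, [332, 167]), (0.57, [307, 200])]
```

```bash
python3 - <<'E'
import cv2
for n,c in(("scene0",(130,290,150,420)),("top0",(120,330,110,400))):
    im=cv2.imread(f"pics/{n}.png")
    cv2.imwrite(f"pics/{n}z.png",cv2.resize(im[c[0]:c[1],c[2]:c[3]],None,fx=2.7,fy=2.7,interpolation=cv2.INTER_CUBIC))
E
```

```text
(no output)
```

View pics/top0.png

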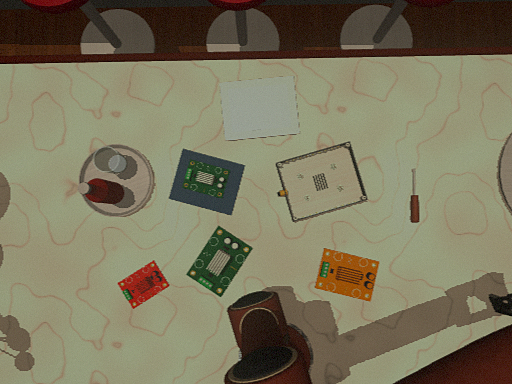

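View pics/top0z.png

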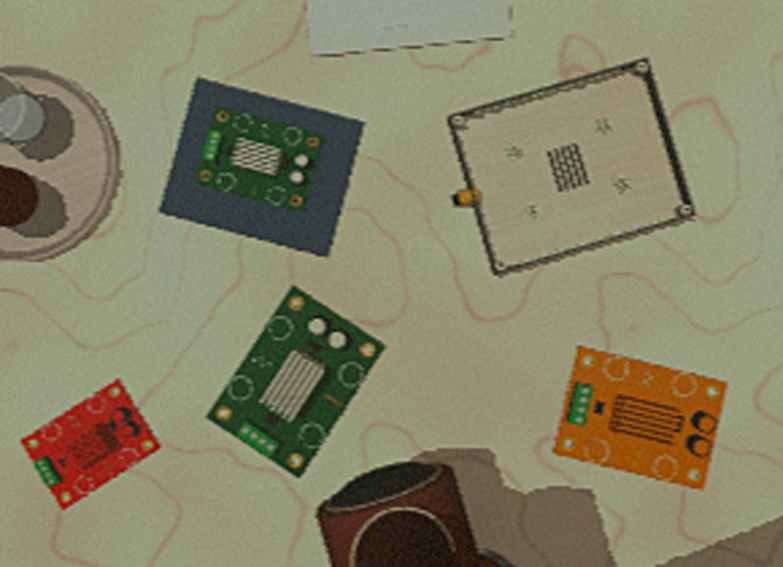

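View pics/scene0.png

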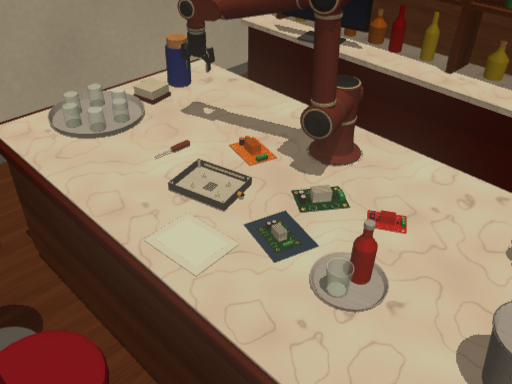

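The mat (top image, about 202,179) holds the smaller green board, with its terminal end facing left. The plinth is at about (321,181) with its brass entry at (284,193). The orange, red and larger green boards are decoys.

```bash
cat > h.py <<'E'
from station import status, eyes, workorder, robot
import numpy as np, cv2, itertools
from scipy.spatial.transform import Rotation as Rn
from scipy.optimize import least_squares
def ray(p,uv,z):
    d=np.array([(uv[0]-p["cx"])/p["fx"],(uv[1]-p["cy"])/p["fy"],1.])
    o=-p["R"].T@p["t"];d=p["R"].T@d
    return o+d*(z-o[2])/d[2]
def proj(p,X):
    c=p["R"]@np.asarray(X)+p["t"];return np.array([p["fx"]*c[0]/c[2]+p["cx"],p["fy"]*c[1]/c[2]+p["cy"]])
def pts(p,th,z,smin=.3):
    return [(d["score"],np.array(d["xy"]),ray(p,d["xy"],z)) for d in eyes.spot_point(p,th) if d["score"]>smin]
PAT=np.array([[.036,.055],[-.036,.055],[.036,-.055],[-.036,-.055]])
def fit(P,c0,yaw0,gate=.02):
    """fit rigid 2D pose of PAT to points P (N,2) near c0; yaw0 = angle of board +x axis"""
    c=np.array(c0,float);y=yaw0
    for it in range(5):
        R=np.array([[np.cos(y),-np.sin(y)],[np.sin(y),np.cos(y)]])
        W=PAT@R.T+c
        m=[(i,j) for i in range(4) for j in range(len(P)) if np.linalg.norm(W[i]-P[j])<gate and j==np.argmin(np.linalg.norm(P-W[i],axis=1))]
        if len(m)<2: return c,y,m,None
        A=np.array([PAT[i] for i,_ in m]);B=np.array([P[j] for _,j in m])
        def f(v):
            R=np.array([[np.cos(v[2]),-np.sin(v[2])],[np.sin(v[2]),np.cos(v[2])]])
            return (A@R.T+v[:2]-B).ravel()
        r=least_squares(f,[c[0],c[1],y]);c=r.x[:2];y=r.x[2]
    return c,y,[i for i,_ in m],np.abs(r.fun).max()*1000
E
python3 - <<'E'
from h import *
print(robot.tcp_to_grasp, [a for a in dir(robot) if a[0]!='_'])
for n in("top","scene"):
    p=eyes.capture(n)
    H=pts(p,"hole_a",.005);
    G=[g[2] for g in pts(p,"board_grip",.021)]
    print(n,"grip",np.round(G,3))
    Q=pts(p,"post_a",.018)
    for s,u,X in Q: print("post",round(s,2),u.round(1),X.round(4))
    for s,u,X in H: print("hole",round(s,2),u.round(1),X.round(4))
    for th in("plinth","cordial","tumbler","cover_mid","driver"):
        print(th,[(round(a[0],2),a[2].round(3)) for a in pts(p,th,0)][:2])
E
```

```text
0.0187 ['Unreachable', 'tcp_to_grasp']
top grip [[ 0.241  0.409  0.021]
 [ 0.259 -0.234  0.021]
 [ 0.559  0.201  0.021]
 [ 0.309  0.184  0.021]]
post 0.89 [338.1 187.2] [ 0.525  -0.2125  0.018 ]
post 0.85 [300.  175.1] [ 0.566  -0.0939  0.018 ]
post 0.75 [306.9 201.6] [ 0.4823 -0.113   0.018 ]
post 0.59 [336.  166.1] [ 0.5917 -0.2083  0.018 ]
hole 0.95 [363.9 295.7] [ 0.1838 -0.2838  0.005 ]
hole 0.94 [151.8 265.6] [0.2956 0.3756 0.005 ]
hole 0.92 [131.6 300.9] [0.1889 0.4391 0.005 ]
hole 0.88 [372.9 266.3] [ 0.2741 -0.3159  0.005 ]
hole 0.82 [184.7 182.9] [0.5516 0.2696 0.005 ]
hole 0.82 [222.  232.5] [0.3925 0.1553 0.005 ]
hole 0.8 [219.9 193.1] [0.5166 0.1594 0.005 ]
hole 0.79 [319.5 284. ] [ 0.224  -0.1459  0.005 ]
hole 0.75 [218.  290.1] [0.2142 0.1713 0.005 ]
hole 0.74 [225.8 171.3] [0.5852 0.1393 0.005 ]
hole 0.74 [245.8 247.1] [0.345  0.0817 0.005 ]
hole 0.68 [326.7 252.6] [ 0.3209 -0.1719  0.005 ]
hole 0.63 [194.9 271.8] [0.2727 0.2421 0.005 ]
hole 0.62 [193. 165.] [0.6077 0.2425 0.005 ]
hole 0.57 [120.6 281. ] [0.2509 0.4726 0.005 ]
plinth [(0.85, array([ 0.546, -0.151,  0.
[... 783 characters left out ...]
e 0.72 [277.4 252.4] [0.626  0.2589 0.005 ]
hole 0.72 [251.8 163.1] [ 0.3234 -0.1605  0.005 ]
hole 0.72 [274.5 154.9] [ 0.2131 -0.1411  0.005 ]
hole 0.65 [299.2 242.9] [0.543  0.2771 0.005 ]
hole 0.61 [402.  218.6] [0.1934 0.4394 0.005 ]
hole 0.6 [251.6 141.6] [ 0.2067 -0.2796  0.005 ]
hole 0.59 [345.4 207.9] [0.2868 0.2693 0.005 ]
hole 0.52 [218.2 191.8] [ 0.5473 -0.1078  0.005 ]
plinth [(0.64, array([ 0.543, -0.17 ,  0.   ]))]
cordial [(0.66, array([0.535, 0.5  , 0.   ]))]
tumbler [(0.59, array([0.627, 0.469, 0.   ]))]
cover_mid [(0.64, array([0.786, 0.046, 0.   ])), (0.39, array([0.619, 0.478, 0.   ]))]
driver [(0.65, array([ 0.481, -0.47 ,  0.   ])), (0.64, array([0.555, 0.259, 0.   ]))]
```

```bash
python3 - <<'E'
from h import *
p=eyes.capture("wrist");cv2.imwrite("pics/w0.png",p["image"])
s=status.observe();q=s["tcp_rot"];R=Rn.from_quat([*q[1:],q[0]]).as_matrix()
print("TCP R",R.round(3));o=-p["R"].T@p["t"];print("cam pos",o,"in tool",R.T@(o-s["tool_pos"]));print("cam axis in tool",(R.T@p["R"].T).round(3),p["fx"])
P=np.array([[.566,-.0939],[.4823,-.113],[.525,-.2125],[.5917,-.2083]]);print(fit(P,[.541,-.157],.3,.03))
P=np.array([[.5516,.2696],[.6077,.2425],[.5166,.1594],[.5852,.1393]]);print(fit(P,[.565,.203],-.26,.03))
E
```

```text
TCP R [[-0.924 -0.     0.382]
 [-0.382  0.    -0.924]
 [ 0.    -1.    -0.   ]]
cam pos [ 0.31492446 -0.54689     0.37322354] in tool [-0.08222504 -0.14194112  0.00073798]
cam axis in tool [[-0.     0.947  0.322]
 [-0.001 -0.322  0.947]
 [ 1.    -0.     0.001]] 287.5858971243577
(array([ 0.54125 , -0.156925]), np.float64(0.261675994503732), [0, 1, 2, 3], np.float64(9.947028813178548))
(array([0.565275, 0.2027  ]), np.float64(-0.2911082221074649), [0, 1, 2, 3], np.float64(7.846119786856898))
```

View pics/w0.png

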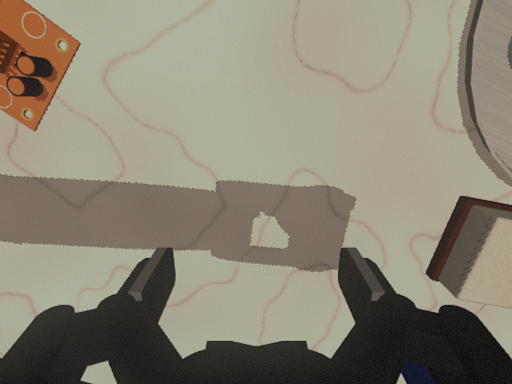

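Call:
{"fn": "apply_moves", "kwargs": {
  "targets": [0.034,0.047,0.003,0,0,0.1,0.0854,0.068,0.094,0.005,0,0,0.2,0.0854,0.101,0.14,0.007,0,0,0.3,0.0854,0.135,0.187,0.009,0,0,0.42,0.0854,0.168,0.233,0.011,0,0,0.54,0.0854]
}}

```text
t: 1.97
tool_pos: [0.3612, -0.4072, 0.2397]
tcp_rot: [-0.319, 0.319, -0.631, 0.631]
wrist_force: [1.1, 0.9, 0.4]
finger_gap: 0.996
```

Call:
{"fn": "apply_moves", "kwargs": {
  "targets": [0.034,0.047,0.003,0,0,0.12,0.0854,0.068,0.094,0.005,0,0,0.24,0.0854,0.101,0.14,0.007,0,0,0.36,0.0854,0.134,0.187,0.009,0,0,0.48,0.0854,0.134,0.187,0.009,0,0,0.6,0.0854]
}}

```text
t: 2.38
tool_pos: [0.4826, -0.2378, 0.2481]
tcp_rot: [-0.492, 0.492, -0.508, 0.509]
wrist_force: [0.3, -0.2, 0.2]
finger_gap: 0.997
```

Call:
{"fn": "apply_moves", "kwargs": {
  "targets": [0,0,0,0,0,0.12,0.0854,0,0,0,0,0,0.24,0.0854,0,0,0,0,0,0.317,0.0854,0,0,0,0,0,0.317,0.0854]
}}

```text
t: 2.72
tool_pos: [0.482, -0.2392, 0.2478]
tcp_rot: [-0.565, 0.565, -0.425, 0.425]
wrist_force: [0.7, -0.3, 0.3]
finger_gap: 1.0
```

```bash
cat > v.py <<'E'
from h import *
import sys
def pl(): 
    s=status.observe();q=s["tcp_rot"];R=Rn.from_quat([*q[1:],q[0]]).as_matrix()
    print("t",round(s["t"],2),"pos",s["tool_pos"].round(4),"z yaw",round(np.arctan2(R[1,2],R[0,2]),4),"ty",R[:,1].round(3),"F",s["wrist_force"].round(2),"gap",round(s["finger_gap"],3))
    return s,R
if __name__=="__main__":
    s,R=pl();p=eyes.capture("wrist");cv2.imwrite(f"pics/{sys.argv[1]}.png",p["image"])
    th,z=sys.argv[2],float(sys.argv[3])
    o=-p["R"].T@p["t"];print("cam",o.round(4),"in tool",(R.T@(o-s["tool_pos"])).round(4))
    for a in pts(p,th,z): print(th,round(a[0],2),a[1].round(1),a[2].round(4))
E
python3 v.py w1 post_a .018
```

```text
t 2.72 pos [ 0.482  -0.2392  0.2478] z yaw 0.2802 ty [ 0. -0. -1.] F [ 0.68 -0.33  0.33] gap 1.0
cam [ 0.4587 -0.1604  0.3897] in tool [-0.0822 -0.1419 -0.0006]
post_a 0.93 [346.8 152.3] [ 0.5928 -0.198   0.018 ]
post_a 0.88 [355.2  63. ] [ 0.5623 -0.0955  0.018 ]
post_a 0.77 [293.2 151.3] [ 0.5251 -0.2161  0.018 ]
post_a 0.61 [295.3  64.3] [ 0.4945 -0.1165  0.018 ]
```

View pics/w1.png

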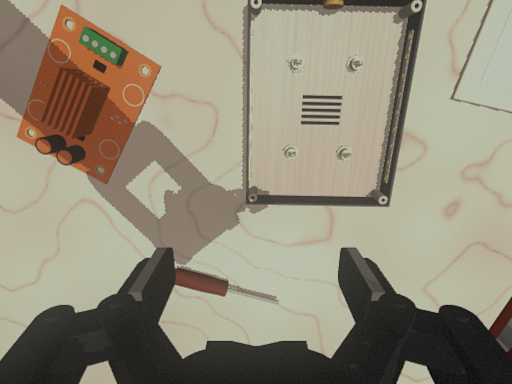

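Call:
{"fn": "apply_moves", "kwargs": {
  "targets": [0.02,0.03,-0.01,0,0,0,0.0854,0.04,0.06,-0.03,0,0,0,0.0854,0.055,0.08,-0.05,0,0,0,0.0854,0.055,0.08,-0.06,0,0,0,0.0854,0.055,0.08,-0.06,0,0,0,0.0854]
}}

```text
t: 3.23
tool_pos: [0.5353, -0.1583, 0.1842]
tcp_rot: [-0.564, 0.565, -0.428, 0.424]
wrist_force: [-0.0, -0.9, -0.5]
finger_gap: 1.001
```

```bash
python3 v.py w2 post_a .018
```

```text
t 3.23 pos [ 0.5353 -0.1583  0.1842] z yaw 0.2783 ty [-0.006  0.002 -1.   ] F [-0.02 -0.89 -0.53] gap 1.001
cam [ 0.513  -0.0798  0.3264] in tool [-0.0822 -0.1419 -0.0006]
post_a 0.89 [235.1 218.9] [ 0.5259 -0.2199  0.018 ]
post_a 0.73 [295.2 216.5] [ 0.5925 -0.1975  0.018 ]
post_a 0.71 [298.7 124.4] [ 0.5627 -0.0968  0.018 ]
post_a 0.65 [235.1 124.2] [ 0.4985 -0.1149  0.018 ]
```

View pics/w2.png

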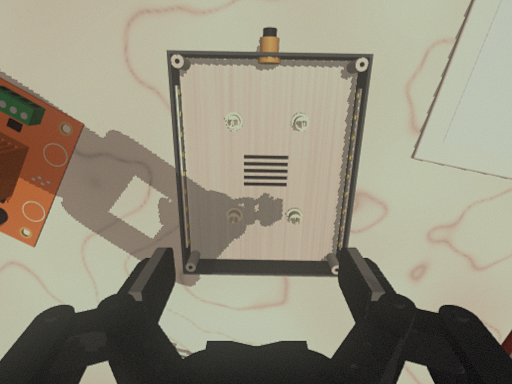

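```bash
python3 - <<'E'
import cv2,numpy as np
im=cv2.imread("pics/w2.png")
t=[]
for (u,v) in((299,123),(234,122),(294,216),(234,216)):
    c=cv2.resize(im[v-17:v+18,u-17:u+18],(350,290*350//290),interpolation=cv2.INTER_CUBIC)
    for k in range(0,35,5):
        cv2.putText(c,str(u-17+k),(k*10,8),0,.3,(0,0,255));cv2.putText(c,str(v-17+k),(0,k*10+8),0,.3,(255,0,0))
        cv2.line(c,(k*10+5,10),(k*10+5,349),(0,0,255),1) if k%10==0 else 0
        cv2.line(c,(10,k*10+5),(349,k*10+5),(255,0,0),1) if k%10==0 else 0
    t.append(c)
cv2.imwrite("pics/w2z.png",cv2.resize(np.vstack([np.hstack([t[1],t[0]]),np.hstack([t[3],t[2]])]),(600,600)))
E
```

```text
(no output)
```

View pics/w2z.png

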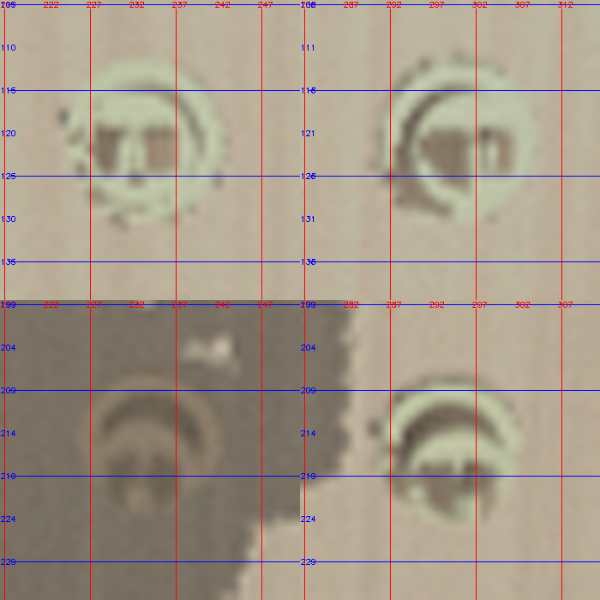

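```bash
cat >> h.py <<'E'
def cloud(p):
    d=p["range_z"];v,u=np.indices(d.shape)
    c=np.stack([(u-p["cx"])/p["fx"]*d,(v-p["cy"])/p["fy"]*d,d],-1)
    w=(c-p["t"])@p["R"];w[d<=0]=np.nan
    return w
E
python3 - <<'E'
from h import *
import pickle
p=eyes.capture("wrist");pickle.dump(p,open("w2.pkl","wb"))
w=cloud(p)
np.set_printoptions(linewidth=220)
for u,v in((299,123),(234,122),(294,216),(234,216)):
    print((w[v-11:v+12,u-11:u+12,2]*1000).round(0).astype(int))
E
```

```text
[[                   6                    4                    5                    6                    4                    7                    7                    8                    7                    7
                     7                    6                    7                    7                    8                    7                    8                    6                    6                    6
                     6                    6                    6]
 [                   6                    6                    6                    5                    7                    7                    9                    8                    7                    9
                    12                   14                   14                   10                    8                    6                    7                    7                    6                    6
                     4                    6                    5]
 [                   5                    5                    6                    7                    8              
[... 28228 characters left out ...]
                   5                    5                    5                    5
                     4                    5                    6]
 [                   5                    6                    5                    6                    6                    7                    6                    5                    6                    6
                     5                    6                    6                    5                    6                    7                    5                    5                    5                    6
                     7                    5                    4]]<stdin>:7: RuntimeWarning: invalid value encountered in cast
```

```bash
cat >> h.py <<'E'
def disc_pose(w,c0,yaw0,zin,zout,r=.007,pat=PAT):
    """pose of pattern of discs: points with z in zin must be inside radius r, z in zout outside"""
    W=w.reshape(-1,3);W=W[np.isfinite(W[:,2])]
    def rp(c,y): 
        R=np.array([[np.cos(y),-np.sin(y)],[np.sin(y),np.cos(y)]]);return pat@R.T+c
    L=rp(np.array(c0),yaw0)
    near=[W[np.linalg.norm(W[:,:2]-l,axis=1)<.016] for l in L]
    I=[n[(n[:,2]>zin[0])&(n[:,2]<zin[1]),:2] for n in near];O=[n[(n[:,2]>zout[0])&(n[:,2]<zout[1]),:2] for n in near]
    def f1(l,i):
        di=np.linalg.norm(I[i]-l,axis=1)-r;do=r-np.linalg.norm(O[i]-l,axis=1)
        return np.maximum(np.concatenate([di,do]),0)*1000
    ind=[]
    for i in range(4):
        ini=I[i].mean(0) if len(I[i])>5 else L[i]
        s=least_squares(lambda l:f1(l,i),ini,x_scale=.001,diff_step=1e-4,loss="soft_l1",f_scale=.5);ind.append(s.x)
    ind=np.array(ind)
    A=pat-pat.mean(0);B=ind-ind.mean(0)
    y=np.arctan2((A[:,0]*B[:,1]-A[:,1]*B[:,0]).sum(),(A*B).sum())
    R=np.array([[np.cos(y),-np.sin(y)],[np.sin(y),np.cos(y)]]);c=ind.mean(0)-R@pat.mean(0)
    return c,y,ind,(rp(c,y)-ind)*1000,[len(i) for i in I]
E
python3 - <<'E'
from h import *
import pickle
p=pickle.load(open("w2.pkl","rb"));w=cloud(p)
P=np.array([ray(p,u,.018)[:2] for u in((297.5,121.5),(233.6,121),(293.5,214),(234,214))])
c,y,m,e=fit(P,[.545,-.157],.29,.03);print(c,y,m,e)
for r in(.007,):
    for z in((.0155,.021),(.0155,.031)):
        c2,y2,ind,res,n=disc_pose(w,c,y,z,(.002,.0095),r);print(c2.round(4),y2.round(4),res.round(1).tolist(),n,ind.round(4).tolist())
# local surface heights
W=w.reshape(-1,3);print("floor",np.nanmedian(W[(abs(W[:,0]-c[0])<.06)&(abs(W[:,1]-c[1])<.06),2]))
E
```

```text
[ 0.54463777 -0.15711502] 0.26905436434367586 [0, 1, 2, 3] 2.7004282207335195
[ 0.5446 -0.1571] 0.2613 [[-0.0, 0.0], [0.1, -0.1], [0.1, 0.0], [-0.1, 0.0]] [98, 99, 70, 70] [[0.5652, -0.0947], [0.4956, -0.1132], [0.5935, -0.2009], [0.5241, -0.2196]]
[ 0.5446 -0.1571] 0.2613 [[-0.0, 0.0], [0.1, -0.1], [0.1, 0.0], [-0.1, 0.0]] [141, 140, 109, 108] [[0.5652, -0.0947], [0.4956, -0.1132], [0.5935, -0.2009], [0.5241, -0.2196]]
floor 0.25313220861415914
```

Call:
{"fn": "apply_moves", "kwargs": {
  "targets": [0.002,0.036,0,0,0,-0.06,0.0854,0.005,0.072,0,0,0,-0.12,0.0854,0.008,0.108,0,0,0,-0.18,0.0854,0.01,0.144,0,0,0,-0.24,0.0854,0.013,0.18,0,0,0,-0.3,0.0854]
}}

```text
t: 3.8
tool_pos: [0.5505, 0.0205, 0.19]
tcp_rot: [-0.494, 0.492, -0.506, 0.508]
wrist_force: [-0.1, 0.2, -1.2]
finger_gap: 1.001
```

Call:
{"fn": "apply_moves", "kwargs": {
  "targets": [0.002,0.036,0,0,0,-0.06,0.0854,0.005,0.072,0,0,0,-0.12,0.0854,0.008,0.108,0,0,0,-0.18,0.0854,0.01,0.144,0,0,0,-0.24,0.0854,0.012,0.18,0,0,0,-0.26,0.0854]
}}

```text
t: 4.22
tool_pos: [0.5629, 0.201, 0.19]
tcp_rot: [-0.425, 0.422, -0.566, 0.567]
wrist_force: [-0.4, 0.5, 0.7]
finger_gap: 1.0
```

Call:
{"fn": "apply_moves", "kwargs": {
  "targets": [0,0,0,0,0,0,0.0854,0,0,0,0,0,0,0.0854]
}}

```text
t: 4.38
tool_pos: [0.5627, 0.201, 0.1895]
tcp_rot: [-0.426, 0.424, -0.564, 0.566]
wrist_force: [0.1, -0.4, -0.1]
finger_gap: 1.002
```

```bash
python3 v.py w3 hole_a .005; python3 - <<'E'
from h import *
import pickle
p=eyes.capture("wrist");pickle.dump(p,open("w3.pkl","wb"))
E
```

```text
t 4.38 pos [0.5627 0.201  0.1895] z yaw -0.2807 ty [ 0.003  0.    -1.   ] F [ 0.09 -0.39 -0.1 ] gap 1.002
cam [0.5849 0.2797 0.3315] in tool [-8.190e-02 -1.419e-01 -1.000e-04]
hole_a 0.98 [224.4 116. ] [0.5458 0.2665 0.005 ]
hole_a 0.98 [122.5 294.2] [0.3391 0.081  0.005 ]
hole_a 0.92 [ 11.8 191.1] [0.2746 0.2541 0.005 ]
hole_a 0.9 [284.1 209.6] [0.5815 0.1404 0.005 ]
hole_a 0.9 [137.2 229.7] [0.3977 0.1653 0.005 ]
hole_a 0.85 [ 11.  256.8] [0.2252 0.1748 0.005 ]
hole_a 0.64 [224.2 209.2] [0.5111 0.1613 0.005 ]
```

View pics/w3.png

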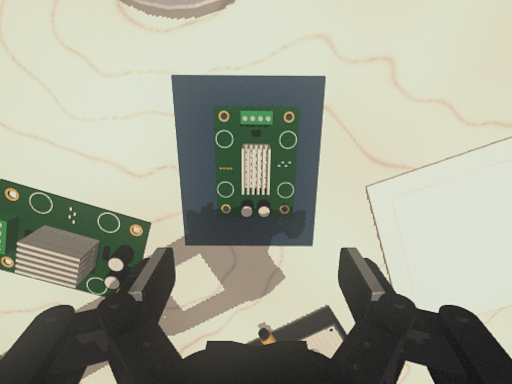

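```bash
python3 - <<'E'
from h import *
import pickle
p=pickle.load(open("w3.pkl","rb"));w=cloud(p);im=p["image"]
t=[]
P=[]
for (u,v) in((289,117),(224,116),(285,210),(225,209)):
    hsv=cv2.cvtColor(im[v-11:v+12,u-11:u+12],cv2.COLOR_BGR2HSV).astype(int)
    m=((hsv[...,0]>8)&(hsv[...,0]<32)&(hsv[...,1]>70)&(hsv[...,2]>70)).astype(np.uint8)
    n,l,st,ce=cv2.connectedComponentsWithStats(m);k=1+np.argmax(st[1:,4])
    c,r=cv2.minEnclosingCircle(np.argwhere(l==k)[:,::-1].astype(np.float32))
    print(ce[k]+[u-11,v-11],np.array(c)+[u-11,v-11],r,st[k])
    P.append(ray(p,np.array(c)+[u-11,v-11],.005)[:2])
    t.append(cv2.resize(im[v-11:v+12,u-11:u+12],(300,300),interpolation=cv2.INTER_CUBIC))
cv2.imwrite("pics/w3z.png",np.vstack([np.hstack([t[1],t[0]]),np.hstack([t[3],t[2]])]))
P=np.array(P);print(P.round(4),np.linalg.norm(P[0]-P[1]),np.linalg.norm(P[0]-P[2]));print(fit(P,P.mean(0),-.28,.02))
W=w.reshape(-1,3);n=W[(np.linalg.norm(W[:,:2]-P.mean(0),axis=1)<.03)]
h=n[(n[:,2]>.02)&(n[:,2]<.045)];print("hs",len(h),np.percentile(h[:,2],[5,50,95]),cv2.minAreaRect((h[:,:2]*1000).astype(np.float32)))
g=W[(np.linalg.norm(W[:,:2]-P.mean(0),axis=1)<.06)];g=g[g[:,2]<.012];print("board z",np.nanmedian(g[:,2]))
E
```

```text
[288.15277778 114.79166667] [288.28571415 114.71428585] 5.75885534286499 [ 5  3 12 12 72]
[222.95833333 114.11111111] [223. 114.] 5.831051826477051 [ 5  4 11 11 72]
[284.24590164 207.57377049] [284.10000038 207.5       ] 5.124550819396973 [ 5  4 11 10 61]
[225.39655172 207.0862069 ] [225.14285755 207.28571415] 5.150887489318848 [ 6  5 11  9 58]
[[0.6134 0.2465]
 [0.5449 0.2672]
 [0.5817 0.1414]
 [0.5127 0.1619]] 0.07162796406842183 0.10972854228983535
(array([0.56315998, 0.20425939]), np.float64(-0.2939811627908059), [0, 1, 2, 3], np.float64(0.26021141357740474))
hs 853 [0.02600026 0.03622511 0.03749968] ((563.68310546875, 203.76544189453125), (50.65616989135742, 29.504165649414062), 73.30343627929688)
board z 0.004456579288793906
```

View pics/w3z.png

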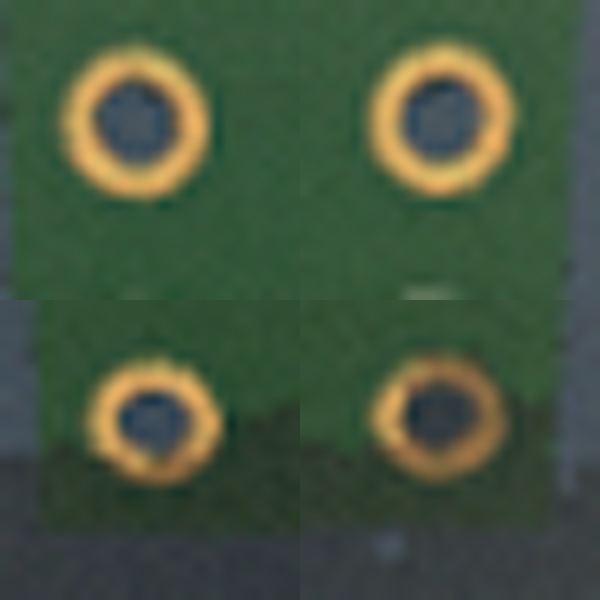

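Call:
{"fn": "apply_moves", "kwargs": {
  "targets": [0.0005,0.003,-0.035,0,0,-0.013,0.0854,0.0005,0.003,-0.07,0,0,-0.013,0.0854,0.0005,0.003,-0.105,0,0,-0.013,0.0854,0.0005,0.003,-0.135,0,0,-0.013,0.0854,0.0005,0.003,-0.155,0,0,-0.013,0.07]
}}

```text
t: 4.95
tool_pos: [0.5606, 0.201, 0.0294]
tcp_rot: [0.419, -0.422, 0.569, -0.568]
wrist_force: [-0.4, -0.7, 0.9]
finger_gap: 0.885
```

Call:
{"fn": "apply_moves", "kwargs": {
  "targets": [0,0,-0.008,0,0,0,0.06,0,0,-0.015,0,0,0,0.05,0,0,-0.022,0,0,0,0.05,0,0,-0.024,0,0,0,0.05,0,0,-0.024,0,0,0,0.05]
}}

```text
t: 5.37
tool_pos: [0.5631, 0.2032, 0.0096]
tcp_rot: [-0.421, 0.421, -0.568, 0.568]
wrist_force: [0.2, -0.8, -0.7]
finger_gap: 0.588
```

```bash
python3 v.py w4 hole_a .005
```

```text
t 5.37 pos [0.5631 0.2032 0.0096] z yaw -0.2954 ty [ 0.001  0.    -1.   ] F [ 0.21 -0.78 -0.7 ] gap 0.588
cam [0.5866 0.2816 0.1516] in tool [-8.190e-02 -1.419e-01 -1.000e-04]
hole_a 0.95 [311.6 317.5] [0.5814 0.1428 0.005 ]
hole_a 0.8 [198.9 318.2] [0.513  0.1632 0.005 ]
hole_a 0.77 [189.7 148.8] [0.5465 0.2657 0.005 ]
hole_a 0.71 [323.8 145.1] [0.6127 0.2475 0.005 ]
```

View pics/w4.png

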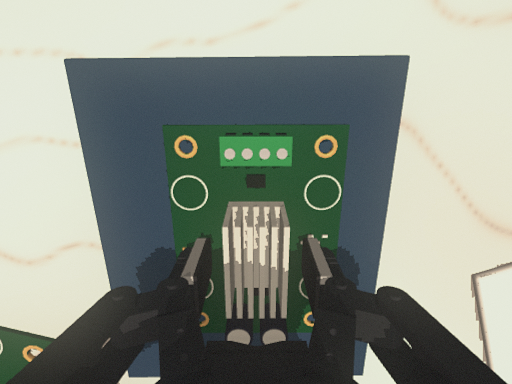

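The pads straddle the heat sink evenly (pad faces at columns ~207 and ~308, sink 224–290). I'll close now.

Call:
{"fn": "apply_moves", "kwargs": {
  "targets": [0,0,0,0,0,0,0.02,0,0,0,0,0,0,0.02,0,0,0,0,0,0,0.02,0,0,0,0,0,0,0.02,0,0,0,0,0,0,0.02]
}}

```text
t: 5.88
tool_pos: [0.5632, 0.2037, 0.01]
tcp_rot: [-0.422, 0.42, -0.568, 0.568]
wrist_force: [-0.7, -1.0, 6.3]
finger_gap: 0.345
```

Call:
{"fn": "apply_moves", "kwargs": {
  "targets": [0,0,0.003,0,0,0,0.02,0,0,0.01,0,0,0,0.02,0,0,0.025,0,0,0,0.02,0,0,0.045,0,0,0,0.02,0,0,0.07,0,0,0,0.02]
}}

```text
t: 6.3
tool_pos: [0.56, 0.2028, 0.0769]
tcp_rot: [0.419, -0.423, 0.569, -0.567]
wrist_force: [-0.4, 0.3, -2.6]
finger_gap: 0.341
```

```bash
python3 v.py w5 hole_a .065
```

```text
t 6.3 pos [0.56   0.2028 0.0769] z yaw -0.2951 ty [-0.006 -0.001 -1.   ] F [-0.4   0.35 -2.56] gap 0.341
cam [0.5845 0.2814 0.2186] in tool [-8.190e-02 -1.419e-01 -1.000e-04]
hole_a 0.72 [ 97.2 285.9] [0.4527 0.1992 0.065 ]
hole_a 0.56 [324.1 144.9] [0.6109 0.2456 0.065 ]
```

View pics/w5.png

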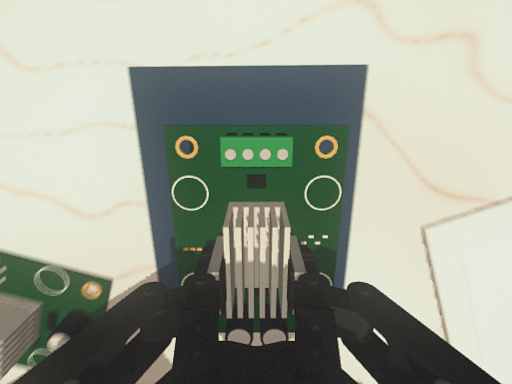

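Call:
{"fn": "apply_moves", "kwargs": {
  "targets": [0,-0.015,0.015,0,0,0.03,0.02,-0.002,-0.04,0.03,0,0,0.07,0.02,-0.003,-0.07,0.03,0,0,0.11,0.02,-0.005,-0.1,0.03,0,0,0.16,0.02,-0.006,-0.13,0.03,0,0,0.2,0.02]
}}

```text
t: 6.82
tool_pos: [0.5551, 0.0723, 0.1072]
tcp_rot: [0.476, -0.477, 0.523, -0.522]
wrist_force: [-0.0, -0.6, -2.4]
finger_gap: 0.34
```

Call:
{"fn": "apply_moves", "kwargs": {
  "targets": [-0.001,-0.03,0,0,0,0.05,0.02,-0.003,-0.06,0,0,0,0.1,0.02,-0.004,-0.09,0,0,0,0.15,0.02,-0.006,-0.12,0,0,0,0.2,0.02,-0.007,-0.145,0,0,0,0.24,0.02]
}}

```text
t: 7.23
tool_pos: [0.5478, -0.0733, 0.1067]
tcp_rot: [-0.535, 0.536, -0.463, 0.461]
wrist_force: [1.3, 0.3, -2.8]
finger_gap: 0.341
```

Call:
{"fn": "apply_moves", "kwargs": {
  "targets": [-0.002,-0.03,0,0,0,0.05,0.02,-0.003,-0.055,0,0,0,0.09,0.02,-0.005,-0.075,0,0,0,0.115,0.02,-0.005,-0.087,0,0,0,0.115,0.02,-0.005,-0.087,0,0,0,0.115,0.02]
}}

```text
t: 7.65
tool_pos: [0.5434, -0.1604, 0.1073]
tcp_rot: [-0.56, 0.56, -0.432, 0.431]
wrist_force: [-0.3, 0.8, -1.8]
finger_gap: 0.338
```

Call:
{"fn": "apply_moves", "kwargs": {
  "targets": [0,0,0,0,0,0,0.02,0,0,0,0,0,0,0.02]
}}

```text
t: 7.82
tool_pos: [0.544, -0.1577, 0.1079]
tcp_rot: [0.561, -0.561, 0.431, -0.43]
wrist_force: [0.3, 0.8, -2.1]
finger_gap: 0.338
```

```bash
python3 v.py w6 hole_a .1; python3 - <<'E'
from h import *
import pickle
p=eyes.capture("wrist");pickle.dump(p,open("w6.pkl","wb"))
E
```

```text
t 7.82 pos [ 0.544  -0.1577  0.1079] z yaw 0.2602 ty [-0.001  0.001 -1.   ] F [ 0.29  0.84 -2.13] gap 0.338
cam [ 0.5224 -0.0786  0.2499] in tool [-0.0822 -0.1419 -0.0006]
hole_a 0.78 [188.5 146.3] [ 0.4948 -0.113   0.1   ]
hole_a 0.68 [326.2 147.2] [ 0.5645 -0.0949  0.1   ]
```

View pics/w6.png

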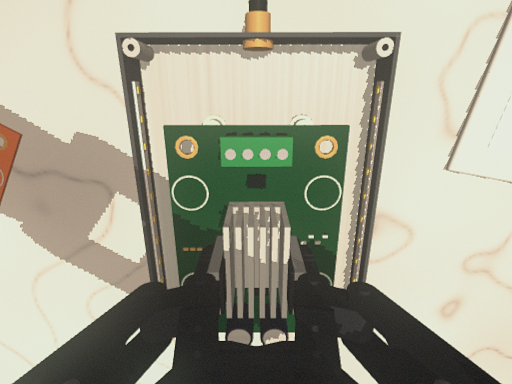

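```bash
cat >> h.py <<'E'
def hand(p,uvs,tcp,pt=True):
    w=cloud(p);im=p["image"]
    # board plane from pixels in rows 125..260 that are green pcb
    hsv=cv2.cvtColor(im,cv2.COLOR_BGR2HSV).astype(int)
    m=(hsv[...,0]>60)&(hsv[...,0]<90)&(hsv[...,1]>120)&(hsv[...,2]<110);m[:120]=0;m[270:]=0;m[:,:160]=0;m[:,355:]=0
    P=w[m];P=P[np.isfinite(P[:,2])];z0=np.median(P[:,2]);P=P[abs(P[:,2]-z0)<.006]
    A=np.c_[P[:,:2]-tcp[:2],np.ones(len(P))];k=np.linalg.lstsq(A,P[:,2],rcond=None)[0]
    out=[]
    for u,v in uvs:
        h=hsv[v-13:v+14,u-13:u+14]
        mm=((h[...,0]>8)&(h[...,0]<32)&(h[...,1]>90)&(h[...,2]>70)).astype(np.uint8)
        n,l,st,ce=cv2.connectedComponentsWithStats(mm);j=1+np.argmax(st[1:,4])
        c,r=cv2.minEnclosingCircle(np.argwhere(l==j)[:,::-1].astype(np.float32));uv=np.array(c)+[u-13,v-13]
        X=ray(p,uv,z0)
        for _ in range(3): X=ray(p,uv,k[0]*(X[0]-tcp[0])+k[1]*(X[1]-tcp[1])+k[2])
        out.append(X);print("hole px",uv.round(1),"r",round(r,1),X.round(4),"cent",ce[j]+[u-13,v-13])
    print("plane slopes",k[:2].round(4),"top z at tcp",k[2].round(4),"n",len(P))
    return np.array(out),k
E
python3 - <<'E'
from h import *
import pickle
p=pickle.load(open("w6.pkl","rb"));s=status.observe();t=s["tool_pos"]
H,k=hand(p,((326,147),(187,147)),t)
d=H[0]-H[1];print("dist",np.linalg.norm(d),"yaw",np.arctan2(d[1],d[0]))
mid=H.mean(0)[:2];y=np.arctan2(d[1],d[0]);print("mid",mid,"center",mid-.055*np.array([-np.sin(y),np.cos(y)]))
w=cloud(p).reshape(-1,3);n=w[(np.linalg.norm(w[:,:2]-t[:2],axis=1)<.035)];h=n[(n[:,2]>k[2]+.029)&(n[:,2]<k[2]+.034)];print("hs",cv2.minAreaRect((h[:,:2]*1000).astype(np.float32)))
# posts still visible? plinth wall tops
E
```

```text
hole px [325.7 146.4] r 12.1 [ 0.5637 -0.0941  0.1027] cent [326.16428571 146.68214286]
hole px [186.3 146.4] r 12.1 [ 0.4944 -0.1126  0.1028] cent [185.75971731 146.66431095]
plane slopes [-0.0022  0.0014] top z at tcp 0.1026 n 96
dist 0.07177007647277167 yaw 0.2610379058023075
mid [ 0.52906172 -0.10337745] center [ 0.54325631 -0.1565142 ]
hs ((543.671875, -156.73963928222656), (56.14375305175781, 51.38323211669922), 16.427854537963867)
```

Call:
{"fn": "apply_moves", "kwargs": {
  "targets": [0.0013,-0.0006,-0.015,0,0,0,0.02,0.0013,-0.0006,-0.035,0,0,0,0.02,0.0013,-0.0006,-0.053,0,0,0,0.02,0.0013,-0.0006,-0.063,0,0,0,0.02,0.0013,-0.0006,-0.066,0,0,0,0.02]
}}

```text
t: 8.38
tool_pos: [0.544, -0.1579, 0.0403]
tcp_rot: [-0.56, 0.561, -0.432, 0.429]
wrist_force: [0.2, 0.3, -2.8]
finger_gap: 0.34
```

Call:
{"fn": "apply_moves", "kwargs": {
  "targets": [0,0,0,0,0,0,0.02,0,0,0,0,0,0,0.02]
}}

```text
t: 8.55
tool_pos: [0.5463, -0.1593, 0.0436]
tcp_rot: [0.561, -0.561, 0.43, -0.431]
wrist_force: [0.2, -0.1, -2.1]
finger_gap: 0.336
```

```bash
python3 v.py w7 hole_a .035; python3 - <<'E'
from h import *
import pickle
p=eyes.capture("wrist");pickle.dump(p,open("w7.pkl","wb"));t=status.observe()["tool_pos"]
H,k=hand(p,((326,147),(187,147)),t)
d=H[0]-H[1];print("dist",np.linalg.norm(d),"yaw",np.arctan2(d[1],d[0]))
mid=H.mean(0)[:2];y=np.arctan2(d[1],d[0]);print("center",mid-.055*np.array([-np.sin(y),np.cos(y)]))
c=[cv2.resize(p["image"][130:165,a:a+40],None,fx=9,fy=9,interpolation=cv2.INTER_CUBIC) for a in(167,307)]
cv2.imwrite("pics/w7z.png",np.hstack(c))
E
```

```text
t 8.55 pos [ 0.5463 -0.1593  0.0436] z yaw 0.2603 ty [ 0.001 -0.001 -1.   ] F [ 0.19 -0.13 -2.14] gap 0.336
cam [ 0.5243 -0.08    0.1854] in tool [-0.0822 -0.1419 -0.0006]
hole_a 0.74 [323.2 144.5] [ 0.565  -0.0956  0.035 ]
hole_a 0.7 [186.8 147.2] [ 0.4963 -0.1154  0.035 ]
hole_a 0.56 [192.5 137.7] [ 0.4982 -0.1098  0.035 ]
hole px [325.7 146.4] r 12.1 [ 0.5663 -0.0963  0.0388] cent [325.97202797 146.62937063]
hole px [186.3 146.4] r 12.1 [ 0.4969 -0.1148  0.0383] cent [185.75       146.66901408]
plane slopes [ 0.0089 -0.007 ] top z at tcp 0.039 n 41
dist 0.07178606466609164 yaw 0.26112342433884306
center [ 0.54577368 -0.15867243]
```

View pics/w7.png

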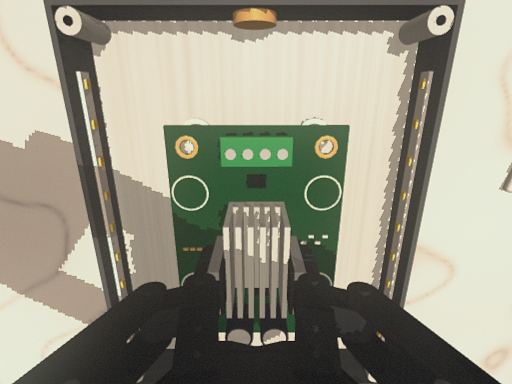

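View pics/w7z.png

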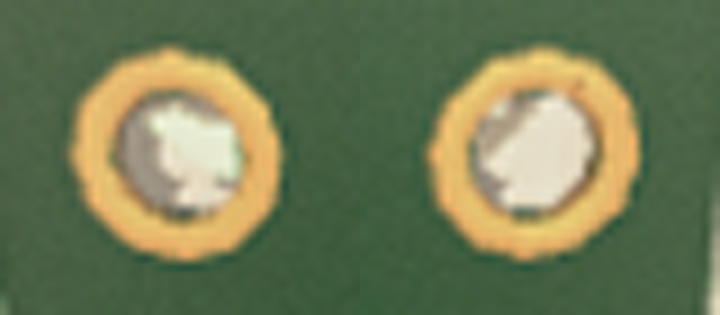

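```bash
python3 - <<'E'
from h import *
for i in range(8):
    p=eyes.capture("wrist");s=status.observe();print(round(s["t"],2),s["tool_pos"].round(4),(-p["R"].T@p["t"]).round(4),s["joint_positions"].round(4))
E
```

```text
8.75 [ 0.5465 -0.1596  0.0441] [ 0.5246 -0.0803  0.186 ] [-0.4149  0.1113  1.8836  0.      1.1443 -0.6749]
8.8 [ 0.5463 -0.1596  0.0439] [ 0.5245 -0.0803  0.1859] [-0.4149  0.1114  1.8839  0.      1.1444 -0.6749]
8.85 [ 0.5461 -0.1595  0.0436] [ 0.5243 -0.0802  0.1857] [-0.415   0.1116  1.8842  0.      1.1443 -0.6749]
8.9 [ 0.546  -0.1595  0.0434] [ 0.5242 -0.0802  0.1855] [-0.415   0.1118  1.8844 -0.      1.1443 -0.6749]
8.95 [ 0.5458 -0.1594  0.0432] [ 0.5241 -0.0802  0.1853] [-0.415   0.1119  1.8846 -0.      1.1443 -0.6749]
9.0 [ 0.5457 -0.1593  0.043 ] [ 0.524  -0.0801  0.1851] [-0.415   0.1121  1.8848 -0.      1.1443 -0.6749]
9.05 [ 0.5456 -0.1593  0.0429] [ 0.5239 -0.0801  0.1849] [-0.415   0.1122  1.8849 -0.      1.1443 -0.6749]
9.1 [ 0.5456 -0.1593  0.0428] [ 0.5239 -0.0801  0.1848] [-0.415   0.1123  1.8849 -0.      1.1443 -0.6749]
```

Call:
{"fn": "apply_moves", "kwargs": {
  "targets": [0,0.001,-0.001,0,0,0,0.02,0,0.001,-0.001,0,0,0,0.02,0,0.001,-0.001,0,0,0,0.02,0,0.001,-0.001,0,0,0,0.02,0,0.001,-0.001,0,0,0,0.02]
}}

```text
t: 9.52
tool_pos: [0.5456, -0.1582, 0.0417]
tcp_rot: [-0.561, 0.561, -0.431, 0.431]
wrist_force: [0.3, -0.3, -2.1]
finger_gap: 0.341
```

```bash
cat > chk.py <<'E'
from h import *
import pickle,sys
p=eyes.capture("wrist");pickle.dump(p,open(sys.argv[1]+".pkl","wb"));s=status.observe();t=s["tool_pos"];print(s["t"],t.round(4),s["wrist_force"].round(2),s["torque"].round(2))
H,k=hand(p,((326,147),(187,147)),t)
d=H[0]-H[1];y=np.arctan2(d[1],d[0])
mid=H.mean(0)[:2];c=mid-.055*np.array([-np.sin(y),np.cos(y)]);print("yaw",y.round(4),"center",c.round(4),"-tcp",(c-t[:2]).round(4),"err to plinth mm",((np.array([.5446,-.1571])-c)*1000).round(2))
w=cloud(p).reshape(-1,3)
for h,post in zip(H,((.5652,-.0947),(.4956,-.1132))):
    q=w[np.linalg.norm(w[:,:2]-h[:2],axis=1)<.006];q=q[(q[:,2]>.022)&(q[:,2]<h[2]-.004)]
    print("prong pts",len(q),q.mean(0).round(4),"hole",h.round(4),"post",post, "zmax",q[:,2].max() if len(q) else 0)
c=[cv2.resize(p["image"][130:165,a:a+40],None,fx=9,fy=9,interpolation=cv2.INTER_CUBIC) for a in(167,307)]
cv2.imwrite(f"pics/{sys.argv[1]}z.png",np.hstack(c));cv2.imwrite(f"pics/{sys.argv[1]}.png",p["image"])
E
python3 chk.py w8
```

```text
9.5667 [ 0.5456 -0.1583  0.0417] [ 0.46  0.72 -1.74] [ 0.02 -0.02 -0.06]
hole px [325.7 146.4] r 12.1 [ 0.5653 -0.095   0.0356] cent [326.08928571 146.69642857]
hole px [186.3 146.4] r 12.1 [ 0.4957 -0.1135  0.0355] cent [185.73049645 146.69858156]
plane slopes [ 0.0092 -0.0284] top z at tcp 0.0372 n 42
yaw 0.2605 center [ 0.5447 -0.1574] -tcp [-0.0009  0.0009] err to plinth mm [-0.07  0.28]
prong pts 38 [ 0.5661 -0.0947  0.027 ] hole [ 0.5653 -0.095   0.0356] post (0.5652, -0.0947) zmax 0.02916172676635717
prong pts 50 [ 0.4948 -0.1137  0.027 ] hole [ 0.4957 -0.1135  0.0355] post (0.4956, -0.1132) zmax 0.028833541541480892
```

View pics/w8z.png

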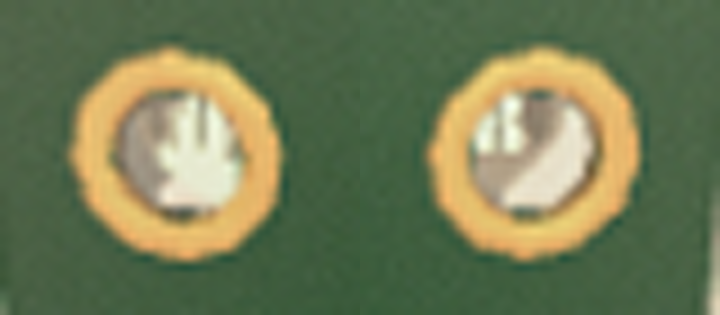

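Call:
{"fn": "apply_moves", "kwargs": {
  "targets": [0,0.0003,-0.002,0,0,0,0.02,0,0.0003,-0.004,0,0,0,0.02,0,0.0003,-0.006,0,0,0,0.02,0,0.0003,-0.008,0,0,0,0.02,0,0.0003,-0.009,0,0,0,0.02]
}}

```text
t: 9.98
tool_pos: [0.5453, -0.1578, 0.0322]
tcp_rot: [-0.561, 0.561, -0.431, 0.431]
wrist_force: [0.1, -0.2, -3.2]
finger_gap: 0.336
```

Call:
{"fn": "apply_moves", "kwargs": {
  "targets": [0,0,0,0,0,0,0.02,0,0,-0.001,0,0,0,0.02,0,0,-0.001,0,0,0,0.02,0,0,-0.002,0,0,0,0.02,0,0,-0.002,0,0,0,0.02]
}}

```text
t: 10.4
tool_pos: [0.5456, -0.1579, 0.0306]
tcp_rot: [-0.561, 0.561, -0.431, 0.431]
wrist_force: [0.1, 0.2, -1.2]
finger_gap: 0.339
```

```bash
python3 chk.py w9
```

```text
10.45 [ 0.5456 -0.1579  0.0307] [ 0.02 -0.14 -2.15] [-0.01 -0.04  0.06]
hole px [325.7 146.4] r 12.1 [ 0.565  -0.0945  0.0256] cent [326.05208333 146.61111111]
hole px [186.3 146.4] r 12.1 [ 0.4958 -0.113   0.0252] cent [185.95698925 146.63799283]
plane slopes [0.004  0.0083] top z at tcp 0.025 n 45
yaw 0.2612 center [ 0.5446 -0.1569] -tcp [-0.001  0.001] err to plinth mm [-0.   -0.18]
prong pts 0 [nan nan nan] hole [ 0.565  -0.0945  0.0256] post (0.5652, -0.0947) zmax 0
prong pts 0 [nan nan nan] hole [ 0.4958 -0.113   0.0252] post (0.4956, -0.1132) zmax 0chk.py:10: RuntimeWarning: Mean of empty slice.
  print("prong pts",len(q),q.mean(0).round(4),"hole",h.round(4),"post",post, "zmax",q[:,2].max() if len(q) else 0)
  ret = um.true_divide(
```

View pics/w9.png

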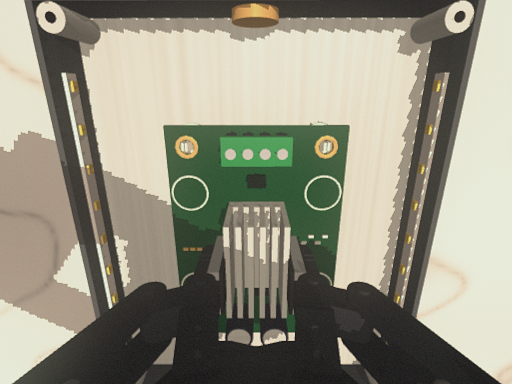

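Both visible prong pairs are inside their holes. Next I'll lower it until the posts carry the board.

Call:
{"fn": "apply_moves", "kwargs": {
  "targets": [0,0,-0.0005,0,0,0,0.02,0,0,-0.001,0,0,0,0.02,0,0,-0.001,0,0,0,0.02,0,0,-0.0015,0,0,0,0.02,0,0,-0.0015,0,0,0,0.02]
}}

```text
t: 10.87
tool_pos: [0.5454, -0.158, 0.0292]
tcp_rot: [-0.56, 0.561, -0.431, 0.431]
wrist_force: [-0.6, -1.1, -0.8]
finger_gap: 0.338
```

Call:
{"fn": "apply_moves", "kwargs": {
  "targets": [0,0,0,0,0,0,0.02,0,0,-0.0005,0,0,0,0.02,0,0,-0.0005,0,0,0,0.02]
}}

```text
t: 11.12
tool_pos: [0.5454, -0.1581, 0.0288]
tcp_rot: [-0.56, 0.561, -0.431, 0.431]
wrist_force: [-2.4, -0.3, -0.2]
finger_gap: 0.341
```

Call:
{"fn": "apply_moves", "kwargs": {
  "targets": [0,0,0,0,0,0,0.032,0,0,0,0,0,0,0.036,0,0,0,0,0,0,0.042,0,0,0,0,0,0,0.05,0,0,0,0,0,0,0.055]
}}

```text
t: 11.53
tool_pos: [0.5459, -0.158, 0.029]
tcp_rot: [0.561, -0.561, 0.431, -0.431]
wrist_force: [0.1, -1.0, 0.3]
finger_gap: 0.645
```

Call:
{"fn": "apply_moves", "kwargs": {
  "targets": [0,0,0.005,0,0,0,0.055,0,0,0.02,0,0,0,0.055,0,0,0.05,0,0,0,0.055,0,0,0.085,0,0,0,0.04,0,0,0.12,0,0,0,0.02]
}}

```text
t: 11.95
tool_pos: [0.5449, -0.1576, 0.1496]
tcp_rot: [-0.56, 0.561, -0.432, 0.43]
wrist_force: [0.6, -0.2, 0.1]
finger_gap: 0.374
```

Call:
{"fn": "apply_moves", "kwargs": {
  "targets": [0,-0.02,0.02,0,0,0,0,0,-0.02,0.03,0,0,0,0,0,-0.02,0.03,0,0,0,0,0,-0.02,0.03,0,0,0,0,0,-0.02,0.03,0,0,0,0]
}}

```text
t: 12.37
tool_pos: [0.5445, -0.177, 0.1765]
tcp_rot: [-0.56, 0.561, -0.432, 0.43]
wrist_force: [-1.0, 0.7, -0.0]
finger_gap: -0.001
```

```bash
python3 - <<'E'
from v import *
import pickle
s,R=pl()
p=eyes.capture("wrist");pickle.dump(p,open("w10.pkl","wb"));cv2.imwrite("pics/w10.png",p["image"])
for a in pts(p,"hole_a",.0235): print(round(a[0],2),a[1].round(1),a[2].round(4))
E
```

```text
t 12.37 pos [ 0.5445 -0.177   0.1765] z yaw 0.2603 ty [-0.003  0.002 -1.   ] F [-1.04  0.66 -0.01] gap -0.001
0.85 [ 50.9 111.9] [ 0.33   -0.1671  0.0235]
0.77 [ 18.1 220.2] [ 0.2986 -0.2971  0.0235]
0.63 [227.9 105.2] [ 0.4984 -0.1156  0.0235]
0.61 [291.8 209.2] [ 0.5918 -0.2049  0.0235]
0.61 [229.1 205.8] [ 0.5238 -0.2189  0.0235]
0.55 [297.5 103.3] [ 0.564  -0.0962  0.0235]
```

View pics/w10.png

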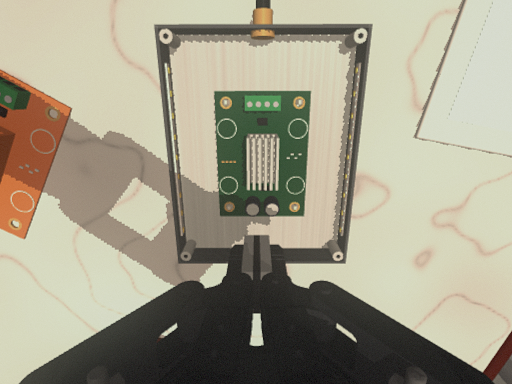

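```bash
cat > bz.py <<'E'
from h import *
def board(p):
    w=cloud(p);W=w.reshape(-1,3);im=p["image"].reshape(-1,3)
    hsv=cv2.cvtColor(p["image"],cv2.COLOR_BGR2HSV).reshape(-1,3).astype(int)
    y=.2613;R=np.array([[np.cos(y),-np.sin(y)],[np.sin(y),np.cos(y)]])
    L=(W[:,:2]-[.5446,-.1571])@R
    m=(abs(L[:,0])<.046)&(abs(L[:,1])<.065)&(abs(L[:,0])>.018)&(W[:,2]<.032)&(W[:,2]>.014)&(hsv[:,0]>55)&(hsv[:,0]<95)&(hsv[:,1]>90)
    A=np.c_[L[m],np.ones(m.sum())];z=W[m,2]
    k=np.linalg.lstsq(A,z,rcond=None)[0];r=abs(A@k-z)<.003;k=np.linalg.lstsq(A[r],z[r],rcond=None)[0]
    print("n",m.sum(),"top z at holes a,b,c,d mm above home:",((np.c_[PAT,np.ones(4)]@k-.020)*1000).round(2))
    # local medians near each hole
    for nme,c in zip("abcd",PAT):
        q=m&(np.linalg.norm(L-c,axis=1)<.02);print(nme,q.sum(),((np.median(W[q,2])-.02)*1000).round(2) if q.sum() else None,end="; ")
    print()
if __name__=="__main__":
    import pickle,sys
    p=pickle.load(open(sys.argv[1],"rb")) if len(sys.argv)>1 else eyes.capture("wrist");board(p)
E
python3 bz.py w10.pkl
python3 - <<'E'
from h import *
import pickle
p=pickle.load(open("w10.pkl","rb"));im=p["image"];P=[]
for (u,v) in((299,103),(226,103),(294,207),(229,207)):
    hsv=cv2.cvtColor(im[v-11:v+12,u-11:u+12],cv2.COLOR_BGR2HSV).astype(int)
    m=((hsv[...,0]>8)&(hsv[...,0]<32)&(hsv[...,1]>70)&(hsv[...,2]>60)).astype(np.uint8)
    n,l,st,ce=cv2.connectedComponentsWithStats(m);k=1+np.argmax(st[1:,4]);c,r=cv2.minEnclosingCircle(np.argwhere(l==k)[:,::-1].astype(np.float32))
    P.append(ray(p,np.array(c)+[u-11,v-11],.0235)[:2])
print(fit(np.array(P),[.5446,-.1571],.26,.02))
E
```

```text
n 77 top z at holes a,b,c,d mm above home: [2.84 2.67 3.14 2.97]
a 1 3.13; b 0 None; c 2 3.1; d 8 2.98; 
(array([ 0.54417106, -0.15731567]), np.float64(0.26096458344315887), [0, 1, 2, 3], np.float64(0.14954255311894205))
```

Call:
{"fn": "apply_moves", "kwargs": {
  "targets": [0.02,0,-0.03,0,0,0,0,0.042,0,-0.06,0,0,0,0,0.0425,0,-0.09,0,0,0,0,0.0425,0,-0.115,0,0,0,0,0.0425,0,-0.135,0,0,0,0]
}}

```text
t: 12.88
tool_pos: [0.586, -0.1764, 0.0391]
tcp_rot: [-0.56, 0.561, -0.433, 0.429]
wrist_force: [-0.5, -0.2, 1.1]
finger_gap: 0.003
```

Call:
{"fn": "apply_moves", "kwargs": {
  "targets": [0,0,0,0,0,0,0,0,0,0,0,0,0,0,0,0,0,0,0,0,0,0,0,0,0,0,0,0,0,0,0,0,0,0,0]
}}

```text
t: 13.3
tool_pos: [0.5894, -0.1785, 0.0459]
tcp_rot: [0.561, -0.56, 0.43, -0.432]
wrist_force: [-0.3, 0.0, -0.0]
finger_gap: -0.0
```

```bash
python3 - <<'E'
from v import *
pl();p=eyes.capture("wrist");cv2.imwrite("pics/w11.png",p["image"]);p=eyes.capture("top");cv2.imwrite("pics/t11.png",p["image"])
pl()
E
```

```text
t 13.3 pos [ 0.5894 -0.1785  0.0459] z yaw 0.2601 ty [ 0.003 -0.001 -1.   ] F [-0.31  0.   -0.02] gap -0.0
t 13.4 pos [ 0.589  -0.1784  0.0454] z yaw 0.26 ty [ 0.002 -0.001 -1.   ] F [0.39 0.55 0.03] gap -0.004
```

View pics/w11.png

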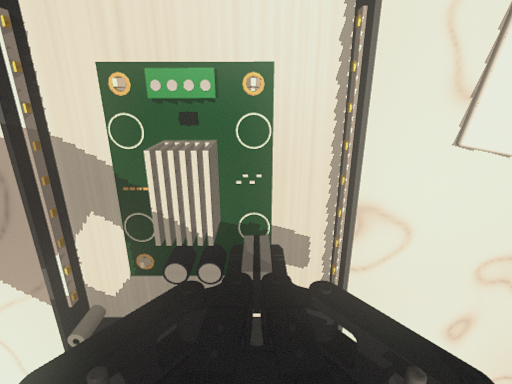

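Call:
{"fn": "apply_moves", "kwargs": {
  "targets": [0,0,-0.003,0,0,0,0,0,0,-0.006,0,0,0,0,0,0,-0.009,0,0,0,0,0,0,-0.012,0,0,0,0,0,0,-0.014,0,0,0,0]
}}

```text
t: 13.82
tool_pos: [0.5877, -0.1778, 0.0289]
tcp_rot: [-0.56, 0.561, -0.431, 0.431]
wrist_force: [0.8, -0.4, 0.8]
finger_gap: 0.0
```

Call:
{"fn": "apply_moves", "kwargs": {
  "targets": [0,0,-0.001,0,0,0,0,0,0,-0.002,0,0,0,0,0,0,-0.002,0,0,0,0,0,0,-0.003,0,0,0,0,0,0,-0.003,0,0,0,0]
}}

```text
t: 14.23
tool_pos: [0.5881, -0.178, 0.0267]
tcp_rot: [-0.561, 0.561, -0.431, 0.431]
wrist_force: [0.4, -0.4, 0.7]
finger_gap: -0.004
```

```bash
python3 - <<'E'
from v import *
pl();p=eyes.capture("wrist");cv2.imwrite("pics/w12.png",p["image"]);pl()
E
```

```text
t 14.23 pos [ 0.5881 -0.178   0.0267] z yaw 0.26 ty [-0.  0. -1.] F [ 0.45 -0.42  0.73] gap -0.004
t 14.28 pos [ 0.5881 -0.178   0.0268] z yaw 0.26 ty [ 0. -0. -1.] F [-0.38 -0.03  0.17] gap 0.0
```

View pics/w12.png

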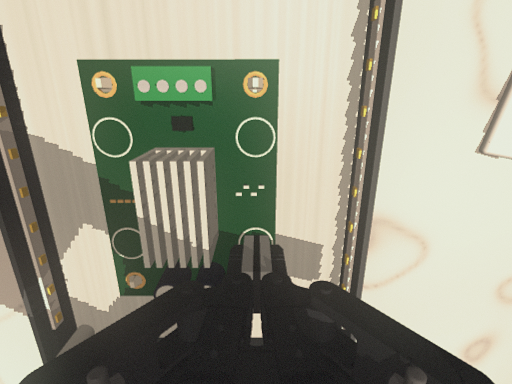

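Call:
{"fn": "apply_moves", "kwargs": {
  "targets": [0,0,-0.0005,0,0,0,0,0,0,-0.001,0,0,0,0,0,0,-0.0015,0,0,0,0,0,0,-0.002,0,0,0,0,0,0,-0.0025,0,0,0,0]
}}

```text
t: 14.7
tool_pos: [0.5881, -0.178, 0.0242]
tcp_rot: [0.561, -0.561, 0.431, -0.431]
wrist_force: [-0.3, 0.7, 0.4]
finger_gap: -0.002
```

Call:
{"fn": "apply_moves", "kwargs": {
  "targets": [0,0,-0.0003,0,0,0,0,0,0,-0.0006,0,0,0,0,0,0,-0.0008,0,0,0,0]
}}

```text
t: 14.95
tool_pos: [0.5881, -0.178, 0.0234]
tcp_rot: [0.561, -0.561, 0.431, -0.431]
wrist_force: [-0.5, 0.2, 0.4]
finger_gap: 0.0
```

Call:
{"fn": "apply_moves", "kwargs": {
  "targets": [0,0,-0.0003,0,0,0,0,0,0,-0.0005,0,0,0,0]
}}

```text
t: 15.12
tool_pos: [0.5881, -0.178, 0.0231]
tcp_rot: [0.561, -0.561, 0.431, -0.431]
wrist_force: [-0.5, -1.1, 1.4]
finger_gap: 0.001
```

Contact is starting at z ≈ 0.023, so I'll take small steps from here.

Call:
{"fn": "apply_moves", "kwargs": {
  "targets": [0,0,-0.0002,0,0,0,0,0,0,-0.0004,0,0,0,0,0,0,-0.0005,0,0,0,0]
}}

```text
t: 15.37
tool_pos: [0.5882, -0.178, 0.0226]
tcp_rot: [0.561, -0.561, 0.431, -0.431]
wrist_force: [-1.4, 0.1, 2.2]
finger_gap: -0.001
```

Call:
{"fn": "apply_moves", "kwargs": {
  "targets": [0,0,-0.0002,0,0,0,0,0,0,-0.0004,0,0,0,0]
}}

```text
t: 15.53
tool_pos: [0.5882, -0.178, 0.0223]
tcp_rot: [0.561, -0.561, 0.431, -0.431]
wrist_force: [-0.9, -0.0, 1.6]
finger_gap: 0.001
```

Call:
{"fn": "apply_moves", "kwargs": {
  "targets": [0,0,-0.0002,0,0,0,0,0,0,-0.0003,0,0,0,0]
}}

```text
t: 15.7
tool_pos: [0.5883, -0.1781, 0.022]
tcp_rot: [0.561, -0.561, 0.431, -0.431]
wrist_force: [-1.7, 0.7, 3.9]
finger_gap: -0.0
```

Call:
{"fn": "apply_moves", "kwargs": {
  "targets": [0,0,-0.0002,0,0,0,0,0,0,-0.0003,0,0,0,0]
}}

```text
t: 15.87
tool_pos: [0.5883, -0.1781, 0.0216]
tcp_rot: [0.561, -0.561, 0.431, -0.431]
wrist_force: [-0.7, -0.6, 4.8]
finger_gap: 0.005
```

Call:
{"fn": "apply_moves", "kwargs": {
  "targets": [0,0,-0.0002,0,0,0,0,0,0,-0.0003,0,0,0,0]
}}

```text
t: 16.03
tool_pos: [0.5881, -0.178, 0.0209]
tcp_rot: [0.561, -0.561, 0.431, -0.431]
wrist_force: [0.5, -0.9, 1.2]
finger_gap: 0.003
```

Call:
{"fn": "apply_moves", "kwargs": {
  "targets": [0,0,-0.0002,0,0,0,0,0,0,-0.0002,0,0,0,0]
}}

```text
t: 16.2
tool_pos: [0.5881, -0.178, 0.0209]
tcp_rot: [0.561, -0.561, 0.431, -0.431]
wrist_force: [0.5, -0.5, 1.3]
finger_gap: 0.003
```

Post c clicked: the force dropped from 4.8 to 1.2 N at z ≈ 0.0209. I'll go to d, raised to clear the heat sink.

Call:
{"fn": "apply_moves", "kwargs": {
  "targets": [0,0,0.005,0,0,0,0,0,0,0.03,0,0,0,0,0,0,0.055,0,0,0,0,-0.02,-0.005,0.06,0,0,0,0,-0.045,-0.012,0.06,0,0,0,0]
}}

```text
t: 16.62
tool_pos: [0.5455, -0.1907, 0.0845]
tcp_rot: [0.561, -0.56, 0.428, -0.433]
wrist_force: [-0.2, -0.7, -0.4]
finger_gap: 0.0
```

Call:
{"fn": "apply_moves", "kwargs": {
  "targets": [-0.02,-0.0044,0,0,0,0,0,-0.0255,-0.0054,0,0,0,0,0,-0.0255,-0.0054,-0.01,0,0,0,0,-0.0255,-0.0054,-0.025,0,0,0,0,-0.0255,-0.0054,-0.038,0,0,0,0]
}}

```text
t: 17.03
tool_pos: [0.5183, -0.1952, 0.042]
tcp_rot: [0.561, -0.56, 0.431, -0.431]
wrist_force: [0.6, 0.9, -0.7]
finger_gap: -0.007
```

Call:
{"fn": "apply_moves", "kwargs": {
  "targets": [0,0,-0.005,0,0,0,0,0,0,-0.009,0,0,0,0,0,0,-0.012,0,0,0,0,0,0,-0.014,0,0,0,0,0,0,-0.0155,0,0,0,0]
}}

```text
t: 17.45
tool_pos: [0.518, -0.1954, 0.0275]
tcp_rot: [0.561, -0.561, 0.431, -0.431]
wrist_force: [0.0, -0.7, 0.5]
finger_gap: 0.002
```

```bash
python3 - <<'E'
from v import *
pl();p=eyes.capture("wrist");cv2.imwrite("pics/w13.png",p["image"]);pl()
E
```

```text
t 17.45 pos [ 0.518  -0.1954  0.0275] z yaw 0.2602 ty [ 0. -0. -1.] F [ 0.03 -0.67  0.48] gap 0.002
t 17.5 pos [ 0.5179 -0.1954  0.0274] z yaw 0.2601 ty [ 0. -0. -1.] F [-0.77  0.1  -0.35] gap 0.001
```

View pics/w13.png

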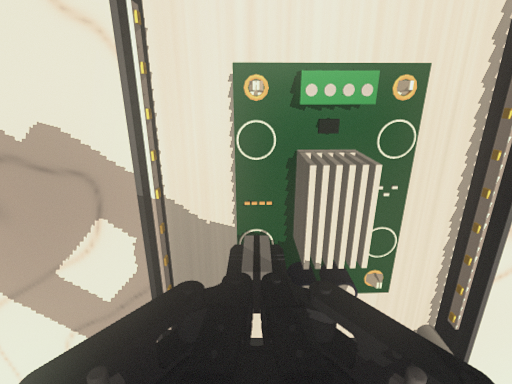

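The tip is in circle d, and post c's barbs now show above the board. Pressing d.

Call:
{"fn": "apply_moves", "kwargs": {
  "targets": [0,0,-0.001,0,0,0,0,0,0,-0.002,0,0,0,0,0,0,-0.003,0,0,0,0,0,0,-0.0035,0,0,0,0,0,0,-0.004,0,0,0,0]
}}

```text
t: 17.92
tool_pos: [0.5176, -0.1954, 0.0235]
tcp_rot: [0.561, -0.561, 0.431, -0.431]
wrist_force: [0.2, 0.0, -0.1]
finger_gap: 0.001
```

Call:
{"fn": "apply_moves", "kwargs": {
  "targets": [0,0,-0.0002,0,0,0,0,0,0,-0.0004,0,0,0,0,0,0,-0.0005,0,0,0,0]
}}

```text
t: 18.17
tool_pos: [0.5177, -0.1954, 0.0231]
tcp_rot: [0.561, -0.561, 0.431, -0.431]
wrist_force: [-0.2, 0.4, 1.7]
finger_gap: 0.001
```

Call:
{"fn": "apply_moves", "kwargs": {
  "targets": [0,0,-0.0002,0,0,0,0,0,0,-0.0003,0,0,0,0]
}}

```text
t: 18.33
tool_pos: [0.5177, -0.1954, 0.0228]
tcp_rot: [-0.561, 0.561, -0.431, 0.431]
wrist_force: [-0.7, 0.1, 1.0]
finger_gap: 0.001
```

Call:
{"fn": "apply_moves", "kwargs": {
  "targets": [0,0,-0.0002,0,0,0,0,0,0,-0.0003,0,0,0,0]
}}

```text
t: 18.5
tool_pos: [0.5177, -0.1954, 0.0225]
tcp_rot: [-0.561, 0.561, -0.431, 0.431]
wrist_force: [0.8, 0.0, 0.4]
finger_gap: 0.002
```

Call:
{"fn": "apply_moves", "kwargs": {
  "targets": [0,0,-0.0002,0,0,0,0,0,0,-0.0003,0,0,0,0]
}}

```text
t: 18.67
tool_pos: [0.5177, -0.1955, 0.0222]
tcp_rot: [-0.561, 0.561, -0.431, 0.431]
wrist_force: [-0.8, -0.2, 1.7]
finger_gap: 0.001
```

Call:
{"fn": "apply_moves", "kwargs": {
  "targets": [0,0,-0.0002,0,0,0,0,0,0,-0.0003,0,0,0,0]
}}

```text
t: 18.83
tool_pos: [0.5176, -0.1954, 0.0217]
tcp_rot: [0.561, -0.561, 0.431, -0.431]
wrist_force: [0.3, -0.2, -0.9]
finger_gap: 0.0
```

Call:
{"fn": "apply_moves", "kwargs": {
  "targets": [0,0,-0.0002,0,0,0,0,0,0,-0.0003,0,0,0,0]
}}

```text
t: 19.0
tool_pos: [0.5174, -0.1952, 0.0211]
tcp_rot: [0.561, -0.561, 0.431, -0.431]
wrist_force: [0.2, 0.2, 0.2]
finger_gap: -0.002
```

Call:
{"fn": "apply_moves", "kwargs": {
  "targets": [0,0,-0.0002,0,0,0,0,0,0,-0.0003,0,0,0,0]
}}

```text
t: 19.17
tool_pos: [0.5174, -0.1952, 0.021]
tcp_rot: [-0.561, 0.561, -0.431, 0.431]
wrist_force: [-1.7, 1.1, 1.7]
finger_gap: -0.001
```

Call:
{"fn": "apply_moves", "kwargs": {
  "targets": [0,0,-0.0002,0,0,0,0,0,0,-0.0003,0,0,0,0]
}}

```text
t: 19.33
tool_pos: [0.5175, -0.1952, 0.0209]
tcp_rot: [0.561, -0.561, 0.431, -0.431]
wrist_force: [-0.8, 0.9, 2.8]
finger_gap: -0.001
```

```bash
python3 - <<'E'
from v import *
for i in range(3):
    pl();p=eyes.capture("wrist")
pl()
E
```

```text
t 19.33 pos [ 0.5175 -0.1952  0.0209] z yaw 0.26 ty [-0.  0. -1.] F [-0.85  0.9   2.81] gap -0.001
t 19.38 pos [ 0.5175 -0.1953  0.0209] z yaw 0.26 ty [-0.  0. -1.] F [-1.08 -0.17  2.64] gap -0.001
t 19.43 pos [ 0.5175 -0.1953  0.0209] z yaw 0.26 ty [-0.  0. -1.] F [-1.88  1.03  2.93] gap 0.001
t 19.48 pos [ 0.5175 -0.1953  0.0209] z yaw 0.26 ty [-0.  0. -1.] F [-1.37  1.39  1.86] gap 0.001
```

Call:
{"fn": "apply_moves", "kwargs": {
  "targets": [0,0,0.005,0,0,0,0,0,0,0.035,0,0,0,0,0.01,0.005,0.07,0,0,0,0,0.02,0.01,0.09,0,0,0,0,0.027,0.012,0.1,0,0,0,0]
}}

```text
t: 19.9
tool_pos: [0.5473, -0.1841, 0.1253]
tcp_rot: [0.561, -0.56, 0.428, -0.433]
wrist_force: [0.4, 0.2, -0.2]
finger_gap: -0.0
```

Call:
{"fn": "apply_moves", "kwargs": {
  "targets": [0,0,0,0,0,0,0,0,0,0,0,0,0,0,0,0,0,0,0,0,0]
}}

```text
t: 20.15
tool_pos: [0.543, -0.1829, 0.1185]
tcp_rot: [-0.56, 0.561, -0.432, 0.43]
wrist_force: [-1.2, -0.1, -0.9]
finger_gap: -0.003
```

```bash
cat > bh.py <<'E'
from v import *
import pickle,sys
y=.2613;R2=np.array([[np.cos(y),-np.sin(y)],[np.sin(y),np.cos(y)]])
def heights(n):
    s,_=pl();W=[];C=[]
    for i in range(3):
        p=eyes.capture("wrist");W.append(cloud(p).reshape(-1,3))
    cv2.imwrite(f"pics/{n}.png",p["image"]);pickle.dump(p,open(n+".pkl","wb"))
    W=np.vstack(W);L=(W[:,:2]-[.5446,-.1571])@R2
    ok=np.isfinite(W[:,2])
    def med(c,r,lo=.0,hi=.06):
        q=ok&(np.linalg.norm(L-c,axis=1)<r)&(W[:,2]>lo)&(W[:,2]<hi);return (round(float(np.median(W[q,2]))*1000,2),round(float(np.percentile(W[q,2],95))*1000,2),int(q.sum())) if q.sum()>3 else None
    for nm,c in zip("abcd",PAT):
        cc=c*np.array([1,30/55]);e=np.sign(c)*[.041,.045]
        print(nm,"circle",med(cc,.009,.015,.03),"edge",med(e,.005,.015,.03),"prong max",med(c,.0035,.015,.035))
    print("floor",med(np.array([.065,0]),.008),med(np.array([-.065,0]),.008))
heights(sys.argv[1])
E
python3 bh.py w14
```

```text
t 20.15 pos [ 0.543  -0.1829  0.1185] z yaw 0.26 ty [-0.004  0.001 -1.   ] F [-1.22 -0.13 -0.94] gap -0.003
a circle (22.28, 23.4, 1169) edge (22.32, 23.49, 383) prong max (26.23, 28.4, 191)
b circle (22.24, 23.41, 1163) edge (22.2, 23.43, 380) prong max (25.54, 28.47, 197)
c circle (20.76, 21.81, 901) edge (19.94, 21.02, 263) prong max (25.97, 28.46, 156)
d circle (20.67, 21.79, 898) edge (19.86, 20.89, 259) prong max (25.52, 28.61, 156)
floor (5.56, 6.61, 730) (5.46, 6.52, 723)
```

View pics/w14.png

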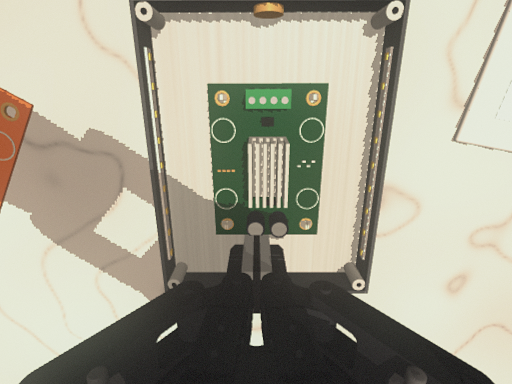

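c and d are home (board edge there at 19.9 mm, against 22.3 mm at the a/b end). Next is a.

Call:
{"fn": "apply_moves", "kwargs": {
  "targets": [0.01,0.025,0,0,0,0,0,0.022,0.05,0,0,0,0,0,0.027,0.0645,-0.02,0,0,0,0,0.027,0.0645,-0.04,0,0,0,0,0.027,0.0645,-0.058,0,0,0,0]
}}

```text
t: 20.72
tool_pos: [0.571, -0.1178, 0.061]
tcp_rot: [-0.561, 0.561, -0.431, 0.43]
wrist_force: [-0.8, -0.9, -0.0]
finger_gap: 0.003
```

Call:
{"fn": "apply_moves", "kwargs": {
  "targets": [0,0,-0.01,0,0,0,0,0,0,-0.018,0,0,0,0,0,0,-0.025,0,0,0,0,0,0,-0.03,0,0,0,0,0,0,-0.033,0,0,0,0]
}}

```text
t: 21.13
tool_pos: [0.5717, -0.1192, 0.0296]
tcp_rot: [0.561, -0.56, 0.431, -0.431]
wrist_force: [-0.7, 0.5, 0.5]
finger_gap: -0.003
```

```bash
python3 - <<'E'
from v import *
pl();p=eyes.capture("wrist");cv2.imwrite("pics/w15.png",p["image"]);p=eyes.capture("wrist");pl()
E
```

```text
t 21.13 pos [ 0.5717 -0.1192  0.0296] z yaw 0.2596 ty [ 0. -0. -1.] F [-0.69  0.48  0.49] gap -0.003
t 21.23 pos [ 0.5716 -0.1191  0.0298] z yaw 0.2597 ty [-0.  0. -1.] F [ 0.17 -0.3   1.08] gap -0.002
```

View pics/w15.png

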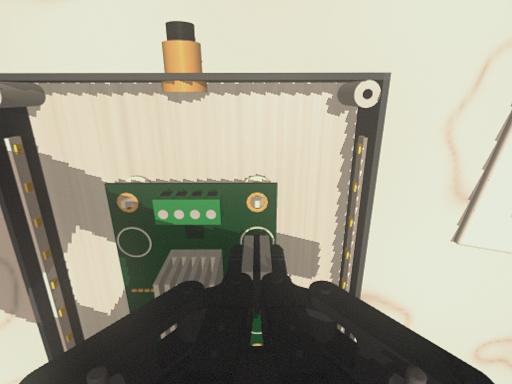

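Call:
{"fn": "apply_moves", "kwargs": {
  "targets": [0,0,-0.0015,0,0,0,0,0,0,-0.003,0,0,0,0,0,0,-0.0045,0,0,0,0,0,0,-0.0055,0,0,0,0,0,0,-0.006,0,0,0,0]
}}

```text
t: 21.65
tool_pos: [0.5716, -0.1188, 0.0238]
tcp_rot: [0.561, -0.561, 0.431, -0.431]
wrist_force: [-0.5, 0.1, 0.3]
finger_gap: 0.0
```

Call:
{"fn": "apply_moves", "kwargs": {
  "targets": [0,0,-0.0002,0,0,0,0,0,0,-0.0004,0,0,0,0]
}}

```text
t: 21.82
tool_pos: [0.5716, -0.1189, 0.0235]
tcp_rot: [0.561, -0.561, 0.431, -0.431]
wrist_force: [-0.1, -0.1, -0.7]
finger_gap: -0.001
```

Call:
{"fn": "apply_moves", "kwargs": {
  "targets": [0,0,-0.0002,0,0,0,0,0,0,-0.0004,0,0,0,0]
}}

```text
t: 21.98
tool_pos: [0.5716, -0.1189, 0.0231]
tcp_rot: [0.561, -0.561, 0.431, -0.431]
wrist_force: [-0.4, -0.4, 0.5]
finger_gap: 0.0
```

Call:
{"fn": "apply_moves", "kwargs": {
  "targets": [0,0,-0.0002,0,0,0,0,0,0,-0.0003,0,0,0,0]
}}

```text
t: 22.15
tool_pos: [0.5716, -0.1188, 0.0227]
tcp_rot: [0.561, -0.561, 0.431, -0.431]
wrist_force: [-0.0, -0.6, -0.5]
finger_gap: -0.003
```

Call:
{"fn": "apply_moves", "kwargs": {
  "targets": [0,0,-0.0002,0,0,0,0,0,0,-0.0003,0,0,0,0]
}}

```text
t: 22.32
tool_pos: [0.5717, -0.1189, 0.0225]
tcp_rot: [0.561, -0.561, 0.431, -0.431]
wrist_force: [-0.3, 0.9, 0.4]
finger_gap: 0.002
```

Call:
{"fn": "apply_moves", "kwargs": {
  "targets": [0,0,-0.0002,0,0,0,0,0,0,-0.0003,0,0,0,0]
}}

```text
t: 22.48
tool_pos: [0.5717, -0.1189, 0.0223]
tcp_rot: [0.561, -0.561, 0.431, -0.431]
wrist_force: [-0.9, 1.1, 1.5]
finger_gap: -0.001
```

Call:
{"fn": "apply_moves", "kwargs": {
  "targets": [0,0,-0.0002,0,0,0,0,0,0,-0.0003,0,0,0,0]
}}

```text
t: 22.65
tool_pos: [0.5717, -0.1189, 0.0221]
tcp_rot: [0.561, -0.561, 0.431, -0.431]
wrist_force: [-1.0, 1.2, 2.9]
finger_gap: -0.001
```

Call:
{"fn": "apply_moves", "kwargs": {
  "targets": [0,0,-0.0002,0,0,0,0,0,0,-0.0002,0,0,0,0]
}}

```text
t: 22.82
tool_pos: [0.5717, -0.1189, 0.0218]
tcp_rot: [0.561, -0.561, 0.431, -0.431]
wrist_force: [-0.4, 0.9, 2.1]
finger_gap: -0.002
```

Call:
{"fn": "apply_moves", "kwargs": {
  "targets": [0,0,-0.0002,0,0,0,0,0,0,-0.0003,0,0,0,0]
}}

```text
t: 22.98
tool_pos: [0.5717, -0.1189, 0.0215]
tcp_rot: [0.561, -0.561, 0.431, -0.431]
wrist_force: [-0.6, 0.5, 3.1]
finger_gap: -0.001
```

Call:
{"fn": "apply_moves", "kwargs": {
  "targets": [0,0,-0.0002,0,0,0,0,0,0,-0.0003,0,0,0,0]
}}

```text
t: 23.15
tool_pos: [0.5717, -0.1189, 0.0212]
tcp_rot: [0.561, -0.561, 0.431, -0.431]
wrist_force: [-1.2, 0.2, 3.8]
finger_gap: -0.001
```

Call:
{"fn": "apply_moves", "kwargs": {
  "targets": [0,0,-0.0002,0,0,0,0,0,0,-0.0002,0,0,0,0]
}}

```text
t: 23.32
tool_pos: [0.5716, -0.1189, 0.0206]
tcp_rot: [0.561, -0.561, 0.431, -0.431]
wrist_force: [0.7, 0.9, 0.6]
finger_gap: 0.001
```

a clicked (3.8 → 0.6 N at z 0.0206). Now b.

Call:
{"fn": "apply_moves", "kwargs": {
  "targets": [0,0,0.005,0,0,0,0,0,0,0.03,0,0,0,0,0,0,0.055,0,0,0,0,-0.02,-0.005,0.06,0,0,0,0,-0.045,-0.012,0.06,0,0,0,0]
}}

```text
t: 23.73
tool_pos: [0.5291, -0.1316, 0.0842]
tcp_rot: [0.562, -0.56, 0.428, -0.433]
wrist_force: [0.3, 0.1, -0.3]
finger_gap: -0.002
```

Call:
{"fn": "apply_moves", "kwargs": {
  "targets": [-0.02,-0.0055,0,0,0,0,0,-0.0245,-0.0066,0,0,0,0,0,-0.0245,-0.0066,-0.01,0,0,0,0,-0.0245,-0.0066,-0.025,0,0,0,0,-0.0245,-0.0066,-0.038,0,0,0,0]
}}

```text
t: 24.15
tool_pos: [0.503, -0.1374, 0.042]
tcp_rot: [0.561, -0.56, 0.431, -0.431]
wrist_force: [0.4, 0.4, 0.8]
finger_gap: 0.002
```

Call:
{"fn": "apply_moves", "kwargs": {
  "targets": [0,0,-0.005,0,0,0,0,0,0,-0.009,0,0,0,0,0,0,-0.012,0,0,0,0,0,0,-0.014,0,0,0,0,0,0,-0.0155,0,0,0,0]
}}

```text
t: 24.57
tool_pos: [0.5027, -0.1375, 0.0275]
tcp_rot: [0.561, -0.561, 0.431, -0.431]
wrist_force: [1.0, -0.9, 0.2]
finger_gap: -0.001
```

```bash
python3 - <<'E'
from v import *
pl();p=eyes.capture("wrist");cv2.imwrite("pics/w16.png",p["image"]);p=eyes.capture("wrist");pl()
E
```

```text
t 24.57 pos [ 0.5027 -0.1375  0.0275] z yaw 0.2602 ty [ 0.001 -0.    -1.   ] F [ 0.98 -0.91  0.16] gap -0.001
t 24.67 pos [ 0.5024 -0.1375  0.0275] z yaw 0.2601 ty [ 0. -0. -1.] F [-0.5  -0.71  0.12] gap 0.001
```

View pics/w16.png

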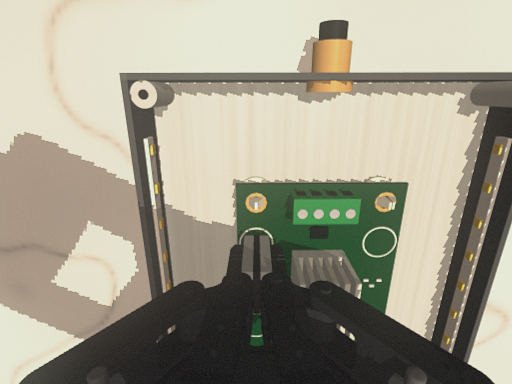

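Call:
{"fn": "apply_moves", "kwargs": {
  "targets": [0,0,-0.0015,0,0,0,0,0,0,-0.003,0,0,0,0,0,0,-0.004,0,0,0,0,0,0,-0.0045,0,0,0,0,0,0,-0.0047,0,0,0,0]
}}

```text
t: 25.08
tool_pos: [0.502, -0.1375, 0.0226]
tcp_rot: [0.561, -0.561, 0.431, -0.431]
wrist_force: [-1.1, -0.9, -0.1]
finger_gap: 0.003
```

Call:
{"fn": "apply_moves", "kwargs": {
  "targets": [0,0,-0.0002,0,0,0,0,0,0,-0.0004,0,0,0,0]
}}

```text
t: 25.25
tool_pos: [0.5021, -0.1375, 0.0223]
tcp_rot: [-0.561, 0.561, -0.431, 0.431]
wrist_force: [-0.6, 0.3, -0.3]
finger_gap: -0.0
```

Call:
{"fn": "apply_moves", "kwargs": {
  "targets": [0,0,-0.0002,0,0,0,0,0,0,-0.0003,0,0,0,0]
}}

```text
t: 25.42
tool_pos: [0.5021, -0.1375, 0.022]
tcp_rot: [0.561, -0.561, 0.431, -0.431]
wrist_force: [0.6, 0.1, 1.1]
finger_gap: -0.005
```

Call:
{"fn": "apply_moves", "kwargs": {
  "targets": [0,0,-0.0002,0,0,0,0,0,0,-0.0003,0,0,0,0]
}}

```text
t: 25.58
tool_pos: [0.5021, -0.1375, 0.0216]
tcp_rot: [-0.561, 0.561, -0.431, 0.431]
wrist_force: [0.6, -0.8, -0.6]
finger_gap: 0.0
```

Call:
{"fn": "apply_moves", "kwargs": {
  "targets": [0,0,-0.0002,0,0,0,0,0,0,-0.0003,0,0,0,0]
}}

```text
t: 25.75
tool_pos: [0.5021, -0.1375, 0.0213]
tcp_rot: [0.561, -0.561, 0.431, -0.431]
wrist_force: [0.0, -0.1, 0.4]
finger_gap: 0.001
```

Call:
{"fn": "apply_moves", "kwargs": {
  "targets": [0,0,-0.0002,0,0,0,0,0,0,-0.0003,0,0,0,0]
}}

```text
t: 25.92
tool_pos: [0.5021, -0.1375, 0.0211]
tcp_rot: [0.561, -0.561, 0.431, -0.431]
wrist_force: [0.2, -0.0, 0.4]
finger_gap: -0.003
```

Call:
{"fn": "apply_moves", "kwargs": {
  "targets": [0,0,-0.0002,0,0,0,0,0,0,-0.0003,0,0,0,0]
}}

```text
t: 26.08
tool_pos: [0.502, -0.1374, 0.0206]
tcp_rot: [-0.561, 0.561, -0.431, 0.431]
wrist_force: [0.9, 0.4, 0.7]
finger_gap: 0.002
```

Call:
{"fn": "apply_moves", "kwargs": {
  "targets": [0,0,-0.0002,0,0,0,0,0,0,-0.0002,0,0,0,0]
}}

```text
t: 26.25
tool_pos: [0.502, -0.1374, 0.0204]
tcp_rot: [-0.561, 0.561, -0.431, 0.431]
wrist_force: [0.3, 0.9, 0.2]
finger_gap: -0.004
```

Call:
{"fn": "apply_moves", "kwargs": {
  "targets": [0,0,-0.0002,0,0,0,0,0,0,-0.0003,0,0,0,0]
}}

```text
t: 26.42
tool_pos: [0.502, -0.1374, 0.0202]
tcp_rot: [-0.561, 0.561, -0.431, 0.431]
wrist_force: [0.4, 0.1, -0.9]
finger_gap: 0.001
```

Call:
{"fn": "apply_moves", "kwargs": {
  "targets": [0,0,-0.0002,0,0,0,0,0,0,-0.0002,0,0,0,0]
}}

```text
t: 26.58
tool_pos: [0.5021, -0.1375, 0.0201]
tcp_rot: [0.561, -0.561, 0.431, -0.431]
wrist_force: [-0.3, 0.3, -0.2]
finger_gap: 0.002
```

Call:
{"fn": "apply_moves", "kwargs": {
  "targets": [0,0,-0.0002,0,0,0,0,0,0,-0.0002,0,0,0,0]
}}

```text
t: 26.75
tool_pos: [0.5021, -0.1375, 0.0201]
tcp_rot: [-0.561, 0.561, -0.431, 0.431]
wrist_force: [-1.2, -0.4, 2.8]
finger_gap: 0.0
```

Hard contact at z = 0.0201, which is home level. I'll retract and check heights.

Call:
{"fn": "apply_moves", "kwargs": {
  "targets": [0,0,0.005,0,0,0,0,0,0,0.035,0,0,0,0,0.01,-0.012,0.07,0,0,0,0,0.025,-0.03,0.09,0,0,0,0,0.04,-0.045,0.11,0,0,0,0]
}}

```text
t: 27.17
tool_pos: [0.543, -0.1833, 0.1324]
tcp_rot: [0.561, -0.561, 0.43, -0.432]
wrist_force: [0.8, -0.0, -0.0]
finger_gap: 0.001
```

Call:
{"fn": "apply_moves", "kwargs": {
  "targets": [0,-0.005,0,0,0,0,0,0,-0.005,0,0,0,0,0,0,-0.005,0,0,0,0,0]
}}

```text
t: 27.42
tool_pos: [0.541, -0.187, 0.1285]
tcp_rot: [-0.56, 0.561, -0.432, 0.43]
wrist_force: [-0.1, 0.4, -0.3]
finger_gap: -0.004
```

```bash
python3 bh.py w17
```

```text
t 27.42 pos [ 0.541  -0.187   0.1285] z yaw 0.2596 ty [-0.002  0.001 -1.   ] F [-0.05  0.43 -0.26] gap -0.004
a circle (19.8, 20.96, 1070) edge (19.46, 20.68, 356) prong max (26.16, 28.86, 178)
b circle (19.84, 21.03, 1075) edge (19.34, 20.44, 352) prong max (26.22, 28.85, 184)
c circle (19.92, 20.93, 858) edge (19.57, 20.66, 247) prong max (25.64, 28.3, 158)
d circle (19.88, 20.98, 859) edge (19.52, 20.48, 250) prong max (25.77, 28.62, 160)
floor (5.53, 6.59, 688) (5.42, 6.69, 679)
```

View pics/w17.png

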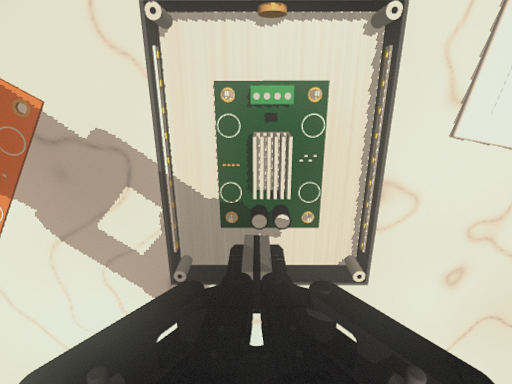

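Call:
{"fn": "apply_moves", "kwargs": {
  "targets": [0,0,0.03,0,0,0,0,0,0,0.06,0,0,0,0,0,0,0.08,0,0,0,0,0,0,0.08,0,0,0,0,0,0,0.08,0,0,0,0]
}}

```text
t: 27.98
tool_pos: [0.5422, -0.1871, 0.2104]
tcp_rot: [0.561, -0.561, 0.43, -0.431]
wrist_force: [0.4, 0.3, 0.1]
finger_gap: -0.003
```

```bash
python3 bh.py w18; python3 - <<'E'
from v import *
p=eyes.capture("scene");cv2.imwrite("pics/s18.png",p["image"]);a=cv2.imread("pics/scene0.png")
for th in("cordial","tumbler","cover_mid","driver"): print(th,[(round(x[0],2),x[2].round(3)) for x in pts(p,th,0)][:1])
E
```

```text
t 27.98 pos [ 0.5422 -0.1871  0.2104] z yaw 0.2605 ty [ 0.001 -0.001 -1.   ] F [0.4  0.27 0.12] gap -0.003
a circle (19.85, 21.04, 632) edge (19.42, 20.85, 206) prong max (26.15, 28.78, 105)
b circle (19.9, 21.09, 635) edge (19.54, 20.83, 203) prong max (25.79, 28.76, 100)
c circle (19.9, 21.2, 528) edge (19.71, 20.79, 158) prong max (25.8, 28.53, 92)
d circle (19.8, 21.09, 523) edge (19.49, 20.68, 154) prong max (25.64, 28.92, 96)
floor (5.52, 6.67, 423) (5.46, 6.65, 417)
cordial [(0.88, array([0.539, 0.499, 0.   ]))]
tumbler [(0.91, array([0.604, 0.47 , 0.   ]))]
cover_mid [(0.81, array([0.791, 0.045, 0.   ]))]
driver [(0.73, array([ 0.509, -0.216,  0.   ]))]
```

View pics/s18.png

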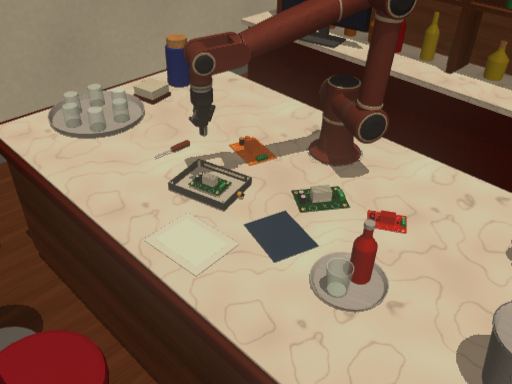

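The scene view shows the board flat in the plinth and its terminal block at the brass entry. The bottle (363,265), tumbler (338,277), cover (192,243) and screwdriver (172,150) haven't moved. The network's "driver" hit at y = -0.216 is false.

```bash
python3 -c "
from station import workorder;print(workorder.finish_job())"
```

```text
the job is handed in; nothing more can be done
None
```

The green power board from the blue mat is in the plinth, with its green terminal block at the brass cable entry and all four corners down on the post shoulders. I gripped it by the heat sink, set it over the posts and pressed the circles beside posts c, d, a and b in turn. I handed the job in at about 28 s of the 64 s allowed.

- **Fit:** The board's top reads 19.4–19.7 mm at its edges and 19.8–19.9 mm at the circles, level to about 0.2 mm. Home is 20 mm, and the floor reads about 0.5 mm low on the same camera, so the board is home within measurement error. The prong tips stand about 8–9 mm above the board at all four holes.
- **Clicks:** The force drop showed clearly on c (4.8 to 1.2 N) and a (3.8 to 0.6 N). On b and d I saw no clear drop, because the force is only read at the end of each move. There I went by the heights and the firm stop at home level: z 0.0201 on b, and about 0.021 on d before the far end was down.
- **Force:** The highest reading while pressing was about 5 N, below both the stated 6–8 N click force and the 16 N cracking limit. Peaks between readings weren't seen.
- **Bystanders:** In the last scene picture the bottle, tumbler, cover and screwdriver are where they were at the start. The network's final screwdriver position disagreed, but the picture shows the screwdriver in its original place.

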